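Sort split sanding blocks by the strength of their springs

TASK

One of the three split sanding blocks on the bench has tired, soft springs: find it by squeezing the halves gently between the fingers, never hard enough to damage a block. Seat the soft one, held squeezed and without forcing it, fully down in the slot of the steel spring-changing jig and let it go there; stand the two sound ones upright in the low wooden tray. Set blocks down rather than drop them, and leave the other things on the bench where they are.

Things in the scene. Friction and masses are not known exactly. Their poses are not given: they have to be found in the camera images.
- block_a: split sanding block, one of three alike, 46 (x) x 48 (y) x 56 mm tall, 140 g, upright: two beech halves (6 to 56 mm up, 15 mm thick) pressed apart by springs about a steel core on a 4 mm thick, 36 x 44 mm foot; a 16 mm slot along y between the halves shows from above. Origin: centre of the foot's underside, z up. Only feeling tells which block is tired
- block_b: a block like block_a. Squeezed along x on its outer faces, at any height, a block can give 10 mm in all (46 to 36 mm: shut); let go, it springs back. Sound springs: no give up to 30 N, then 1 mm in all for every 5 N. Tired springs: give from 2.5 N, shut at 9 N. Along y it is rigid
- block_c: a block like block_a. More than 45 N on a side damages any block; 20 N is enough to feel and carry one. Pressing one down on the jig with over 60 N damages it too. Held near its top, it leaves its foot free to enter the jig's slot
- tray: low wooden tray, fixed, 250 (x) x 180 (y) x 30 mm tall, walls and floor 6 mm thick; the place for the blocks with sound springs. Origin: centre of its underside
- jig: spring-changing jig, fixed: 120 (x) x 110 (y) mm steel plate, 6 mm thick, with two steel bars 70 mm long along y, 16 mm thick, 18 mm tall (tops 24 mm above the table). The slot between the bars, about the origin, is 39 mm wide along x and open at both ends along y; a block goes in with its x along the jig's x, only squeezed to under 39 mm. Origin: centre of its underside
- flat_file: flat file with a wooden handle, 172 mm long along x, 16 mm wide, 10 mm tall, lying between the blocks; bystander; origin under its middle
- offcut: dark wooden strip, 120 (x) x 16 x 8 mm, lying between the blocks; bystander; origin: centre of its underside
- socket_a: five-sided wooden piece, 80 mm across, 75 mm tall, behind the blocks; bystander; origin: centre of its underside
- socket_b: smaller five-sided wooden piece, 68 mm across, 55 mm tall, behind the blocks; bystander; origin: centre of its underside
- tub: clear open tub, 90 mm across, 60 mm tall, behind the blocks; bystander; origin: centre of its underside
Not all that is in view belongs to the job. What is shaped like the block_c but green or purple is not meant.

How it is judged:
At the end, for the whole second after the job is handed in: the tired block stands fully down in the jig's slot (foot on the plate within 3 mm, origin within 4 mm across and 25 mm along of its middle, tilt under 0.1 rad), the two others on the floor of the tray, origins inside its walls, tilt under 0.15 rad; all at rest and let go (((x of block_a in the frame of jig between -0.004 and 0.004 m and y of block_a in the frame of jig between -0.025 and 0.025 m and z of block_a in the frame of jig between 0 and 0.009 m and angle between block_a's own z axis and vertical below 0.1 rad and linear speed of each of block_a, block_b, block_c below 0.02 m/s and x of block_b in the frame of tray between -0.115 and 0.115 m and y of block_b in the frame of tray between -0.08 and 0.08 m and z of block_b in the frame of tray between 0 and 0.012 m and angle between each of block_b, block_c's own z axis and vertical below 0.15 rad and x of block_c in the frame of tray between -0.115 and 0.115 m and y of block_c in the frame of tray between -0.08 and 0.08 m and z of block_c in the frame of tray between 0 and 0.012 m) or (x of block_a in the frame of tray between -0.115 and 0.115 m and y of block_a in the frame of tray between -0.08 and 0.08 m and z of block_a in the frame of tray between 0 and 0.012 m and angle between each of block_a, block_c's own z axis and vertical below 0.15 rad and linear speed of each of block_a, block_b, block_c below 0.02 m/s and x of block_b in the frame of jig between -0.004 and 0.004 m and y of block_b in the frame of jig between -0.025 and 0.025 m and z of block_b in the frame of jig between 0 and 0.009 m and angle between block_b's own z axis and vertical below 0.1 rad and x of block_c in the frame of tray between -0.115 and 0.115 m and y of block_c in the frame of tray between -0.08 and 0.08 m and z of block_c in the frame of tray between 0 and 0.012 m) or (x of block_a in the frame of tray between -0.115 and 0.115 m and y of block_a in the frame of tray between -0.08 and 0.08 m and z of block_a in the frame of tray between 0 and 0.012 m and angle between each of block_a, block_b's own z axis and vertical below 0.15 rad and linear speed of each of block_a, block_b, block_c below 0.02 m/s and x of block_b in the frame of tray between -0.115 and 0.115 m and y of block_b in the frame of tray between -0.08 and 0.08 m and z of block_b in the frame of tray between 0 and 0.012 m and x of block_c in the frame of jig between -0.004 and 0.004 m and y of block_c in the frame of jig between -0.025 and 0.025 m and z of block_c in the frame of jig between 0 and 0.009 m and angle between block_c's own z axis and vertical below 0.1 rad))); the robot touches nothing.
It fails at once if a block is squeezed by the fingers with more than 45 N on each side (90 N, both fingers added) (contact force between the fingers and block_a above 90 N or contact force between the fingers and block_b above 90 N or contact force between the fingers and block_c above 90 N).
It fails at once if a block is dropped or thrown (faster than 0.8 m/s while the fingers do not touch it) ((linear speed of block_a above 0.8 m/s and contact force between the fingers and block_a below 0.1 N) or (linear speed of block_b above 0.8 m/s and contact force between the fingers and block_b below 0.1 N) or (linear speed of block_c above 0.8 m/s and contact force between the fingers and block_c below 0.1 N)).
It fails at once if a block is pressed on the jig with more than 60 N (contact force between jig and block_a above 60 N or contact force between jig and block_b above 60 N or contact force between jig and block_c above 60 N).
It fails at once if a bystander is moved by more than 30 mm (distance of any of flat_file, offcut, socket_a, socket_b, tub from where it was at the start of the episode above 0.03 m).
It also fails if it takes over 64 s, if anything falls off the work surface, if the arm or the gripper's body presses on something with over 40 N, if the wrist force passes 120 N, or if a joint passes its speed limit or range.

ROBOT

A 7-joint arm with a two-finger parallel gripper is mounted at the origin on the work surface. World frame = base frame: x ahead of the robot, y to its left, z up, the work surface at z = 0. Lengths are in m, angles in rad, forces in N, time in s.
With the tool pointing down it reaches from about 0.4 to 0.85 m from the base axis. Payload 10.4 kg.
Tool frame: the origin (TCP) lies at the very end of the fingers, on their centre line; the grasp point (between the pads) lies 19 mm behind it; z points along the fingers, y is the direction in which the jaws open and shut (so a half turn about z gives the same grasp; the last joint's range is limited). The gripper opens to 85 mm and grips with 20 to 120 N. Pads are 22 mm wide; open, the fingers measure 114 mm over their backs; the gripper's body (76 mm by 85 mm) begins 54 mm behind the grasp point. The pads swing forward as they close: fully open they stand 13 mm farther back than shut.
Start: joints at [1.311, 0.332, -0.065, 1.46, 0.022, 1.35, -0.088], TCP at [0.147, -0.608, 0.198] pointing down, gripper open.
Joint ranges: [-2.6, 2.6], [-0.5, 2.12], [-1.47, 1.34], [0.16, 2.42], [-1.27, 4.41], [0.06, 2.06], [-2.6, 2.6]. Speed limits (rad/s): [2.22, 2.22, 2.79, 2.79, 3.14, 3.14, 3.14].

INTERFACE

Orientations are given as a unit quaternion [x, y, z, w].
In Python, from workcell import manip gives the robot as it stands.
- The arm moves only by the tool arm_command, never from a script. Its arguments are lists of equal length, an entry for each row: "slide": the shift along the tool's x, y, z in mm, a list of three; "turn": the turn about the tool's z in degrees; "grip": the closure, from 0 (fully open) to 1 (shut). In form: {"slide": [[tx, ty, tz], ...], "turn": [turn, ...], "grip": [grip, ...]}. A call has 1 to 10 rows; each row shifts and turns the commanded pose from where the row before left it, along the tool's axes as they then stand; what a row does not reach is not made up. A row lasts 1/12 s, in which the tool goes at most 41.7 mm and 7.16 degrees, less where a joint would pass 70% of its speed; a pose out of reach is approached as far as the arm can. A call with a gripper value outside its range is refused whole. The fingers move at their own pace and stop on an object; "newtons" is the grip in N (left out, the last holds). Time passes only in rows, so rows that do not move let the fingers close. It gives the time, the measured TCP pose, the force and the opening at its end, in the units of the state.
- manip.get_obs(): the state, without advancing time (a new reading comes with each control period).
- manip.camera(name): name is "side" or "top" or "wrist"; returns the picture (480x640x3 uint8, blue, green, red); there is no depth.
- manip.camera_info(name): a dict with "fx", "fy", "cx", "cy" (pixels), "rvec" (rotation vector, rad) and "tvec" (3), from world to camera coordinates, as OpenCV has them. Camera axes: x right, y down, z forward; pixel columns grow to the right and rows downward; lengths in m; the calibration is good to about 2 mm. A picture is of the moment at which its call begins: read the wrist's pose just before it. camera_info takes no time and is no camera call; for the wrist camera it gives the pose at the moment of the call.
- manip.hand_in(): hands the job in, once; it reports no verdict.
Trained networks look in the newest picture that a camera, given by its name, has taken for a name from the list of things; names that differ only in an ending like _2 or _b are one class to them, and where a whole thing is asked for, a point or a joint stands for the part that bears it (a point fixed in the world has none). Each returns a list of dicts, best first, with "score" (0 to 1); they miss things now and then, are a little off and sometimes report something else, mostly with a low value. They report only what shows in the picture. A call takes as long as a camera call. They do not tell look-alikes from the thing itself.
- manip.cut_out(target, camera): "pixels" (480x640 bool, what is visible of it).
- manip.tip_of(target, camera): "xyz" ([x, y, z] in m, in the coordinates of the camera as it stood for that picture, good to about 4 mm: a listed point, or the origin of a listed thing).
The state is a dict: "clock": time; "joint_pos": joint angles; "joint_velocities": joint speeds; "tau": joint torques, N m; "position": TCP position; "ee_rot": TCP orientation; "ft_force": force on the tool from outside, world axes, zero at the start; "torque": the same for the moment, N m; "grip_width": opening from 0.0 (shut) to 1.0 (fully open).
Only numpy, scipy, OpenCV 4.12 (cv2) and the standard library are available. Lean on these libraries where they do the work, as an engineer would, in place of code of your own. Each camera call takes 0.05 s, during which the arm holds its last target.

## Working session

There is one attempt and no reset: what is moved stays moved. The work goes in short steps, Python scripts to look and compute and a tool call to move; the robot and the scene stay as the last step left them, time stands still between calls to the robot, and variables do not carry over. Pictures are saved under pics/ and viewed, and the job is handed in when it is done.

Besides the shell and the picture viewer there is one more tool, called after ">>>" as a command line: name --pt "numbers of a row" for each row, then --argument value for the rest. arm_command: Moves the arm, as the interface text tells. Its arguments: {"type":"object","properties":{"slide":{"type":"array","items":{"type":"array","items":{"type":"number"}}},"turn":{"type":"array","items":{"type":"number"}},"grip":{"type":"array","items":{"type":"number"}},"newtons":{"type":"number"}},"required":["slide","turn","grip"]}

```bash
mkdir -p pics; ls
python3 - <<'E'
from workcell import manip
import cv2
print(manip.get_obs())
for n in ("top","side","wrist"):
    cv2.imwrite(f"pics/{n}0.png",manip.camera(n)); print(n,manip.camera_info(n))
E
```

```text
pics
{'clock': 0.0, 'joint_pos': array([ 1.31141499,  0.33284739, -0.06468833,  1.46099844,  0.02158026,
        1.34991797, -0.08853996]), 'joint_velocities': array([ 3.50998673e-06, -1.90592484e-03,  3.49869773e-04, -1.49065512e-04,
        3.53070693e-04,  1.03741790e-03,  1.46972854e-03]), 'tau': array([-1.17009829e-03, -6.25440717e+01,  4.84227226e-02, -3.91612315e+01,
        1.61205826e-02,  9.73913498e-03,  9.89691699e-06]), 'position': array([ 0.14649263, -0.60711968,  0.19720396]), 'ee_rot': array([ 9.93001693e-01,  1.18097809e-01, -1.15316832e-04, -7.29200463e-04]), 'ft_force': array([ 0.13629999, -0.29051826, -0.46473364]), 'torque': array([ 0.01427721,  0.02493306, -0.0236328 ]), 'grip_width': 1.0009848482895214}
top {'fx': 519.1657198549759, 'fy': 519.1657198549759, 'cx': 327.98046768121003, 'cy': 236.0908749915425, 'rvec': array([ 2.13534237, -2.15557096,  0.09724811]), 'tvec': array([0.02034549, 0.5856583 , 0.99889927])}
side {'fx': 436.25583287901276, 'fy': 436.25583287901276, 'cx': 321.01661709143843, 'cy': 232.63757087910898, 'rvec': array([ 2.29474064, -0.50666281,  0.23948477]), 'tvec': array([-0.51923851,  0.20126738,  0.85440974])}
wrist {'fx': 431.9429316632529, 'fy': 431.9429316632529, 'cx': 324.3632290229836, 'cy': 246.169179007211, 'rvec': array([-2.25734471,  1.77725317,  0.29083832]), 'tvec': array([-0.62528642, -0.04121923,  0.38164451])}
```

View pics/top0.png

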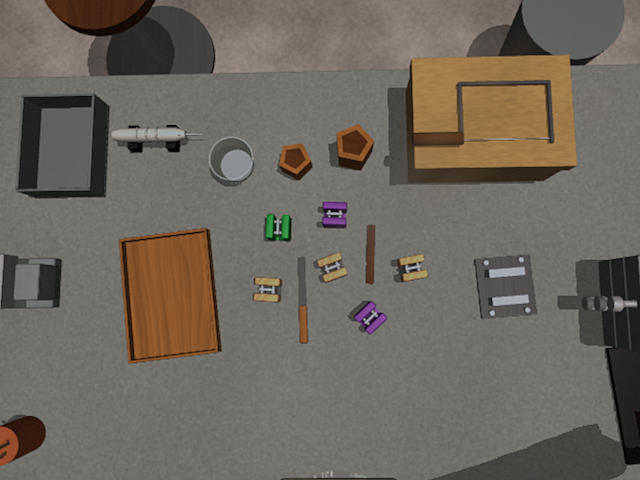

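View pics/side0.png

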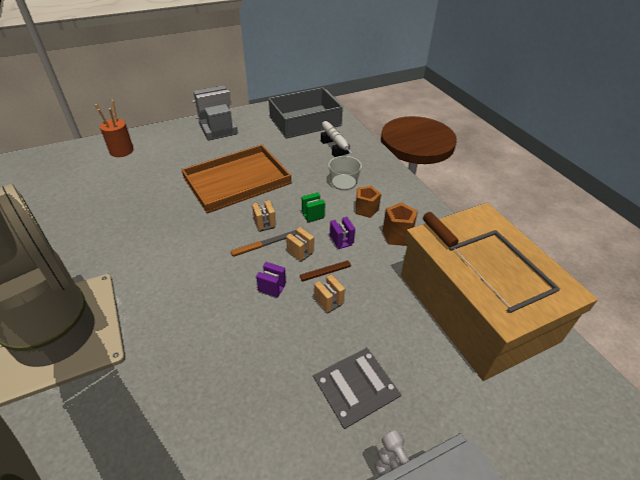

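View pics/wrist0.png

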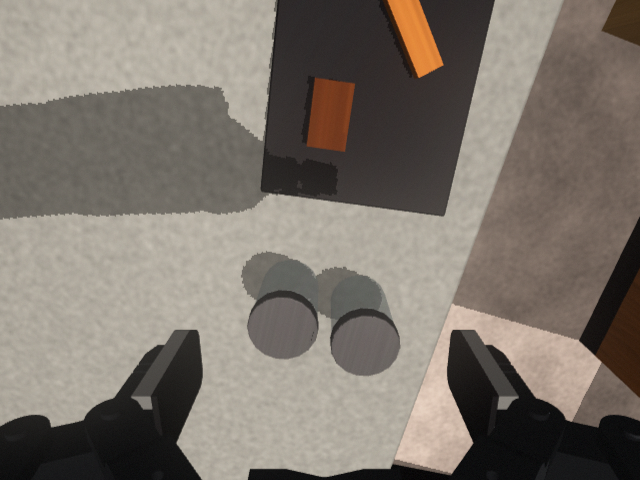

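Candidates in the top picture: the beech blocks at (267,289), (332,267) and (413,268). The look-alikes are green at (278,227) and purple at (335,214) and (370,317). The beech ones match the description. The tray is at (170,295) and the jig at (505,287).

```bash
cat > h.py <<'E'
from workcell import manip
import cv2, numpy as np
from scipy.optimize import minimize
from scipy.spatial.transform import Rotation as R
def K(i): return np.array([[i['fx'],0,i['cx']],[0,i['fy'],i['cy']],[0,0,1]])
def toworld(i,p): return R.from_rotvec(i['rvec']).as_matrix().T@(np.array(p)-i['tvec'])
def proj(i,P): return cv2.projectPoints(np.asarray(P,float).reshape(-1,1,3),np.array(i['rvec']),np.array(i['tvec']),K(i),None)[0].reshape(-1,2)
def ray(i,uv,z):
    d=R.from_rotvec(i['rvec']).as_matrix().T
    c=-d@i['tvec']; v=d@np.array([(uv[0]-i['cx'])/i['fx'],(uv[1]-i['cy'])/i['fy'],1]); return c+v*(z-c[2])/v[2]
E
python3 - <<'E'
from h import *
import pickle
M={}
for n in ("top","side"):
    im=manip.camera(n); i=manip.camera_info(n); M[n]={'im':im,'i':i}
    for t in ("block_a","tray","jig","flat_file","offcut"):
        c=manip.cut_out(t,n); M[n][t]=c
        for d in c:
            ys,xs=np.nonzero(d['pixels']); print(n,t,round(d['score'],2),len(xs),(xs.mean().round(1),ys.mean().round(1)) if len(xs) else None)
        for d in manip.tip_of(t,n): print('   tip',round(d['score'],2),toworld(i,d['xyz']).round(4),proj(i,toworld(i,d['xyz'])).round(0))
pickle.dump(M,open('M.pkl','wb'))
E
```

```text
top block_a 0.9 587 (np.float64(331.6), np.float64(267.3))
top block_a 0.86 555 (np.float64(268.2), np.float64(289.2))
top block_a 0.84 574 (np.float64(278.3), np.float64(228.7))
top block_a 0.64 587 (np.float64(410.8), np.float64(267.7))
top block_a 0.62 603 (np.float64(369.3), np.float64(317.4))
   tip 0.92 [ 0.4843  0.1326 -0.0029] [[271. 288.]]
   tip 0.9 [ 4.278e-01 -6.400e-02  2.000e-04] [[368. 315.]]
   tip 0.83 [ 0.517   0.0088 -0.0024] [[332. 272.]]
   tip 0.82 [ 0.5221 -0.1483  0.001 ] [[409. 268.]]
   tip 0.74 [0.608  0.116  0.0017] [[279. 228.]]
   tip 0.58 [ 0.6243  0.002  -0.0007] [[335. 220.]]
top tray 0.78 11668 (np.float64(168.6), np.float64(295.9))
top tray 0.72 496 (np.float64(369.6), np.float64(254.4))
   tip 0.89 [ 0.4742  0.3396 -0.0013] [[171. 294.]]
top jig 0.91 3284 (np.float64(504.8), np.float64(286.7))
   tip 0.81 [ 0.4841 -0.3417 -0.002 ] [[505. 286.]]
top flat_file 0.57 688 (np.float64(301.8), np.float64(301.9))
   tip 0.7 [0.4703 0.0628 0.0037] [[305. 295.]]
top offcut 0.88 485 (np.float64(369.5), np.float64(253.3))
   tip 0.74 [ 5.518e-01 -6.830e-02 -5.
[... 500 characters left out ...]
ip 0.89 [ 0.6059  0.1164 -0.0031] [[313. 216.]]
   tip 0.83 [ 0.6281  0.0052 -0.0018] [[340. 241.]]
   tip 0.8 [ 0.5209  0.0072 -0.0029] [[299. 254.]]
   tip 0.79 [ 0.483   0.1374 -0.0028] [[265. 224.]]
   tip 0.71 [ 0.5186 -0.1532  0.0023] [[328. 303.]]
side tray 0.9 4401 (np.float64(235.9), np.float64(177.5))
   tip 0.7 [ 0.4737  0.3396 -0.001 ] [[237. 180.]]
side jig 0.73 3930 (np.float64(356.3), np.float64(387.0))
   tip 0.78 [ 0.4829 -0.3377  0.001 ] [[355. 385.]]
side flat_file 0.57 410 (np.float64(260.3), np.float64(243.6))
   tip 0.75 [ 0.4672  0.0686 -0.0025] [[268. 244.]]
side offcut 0.62 287 (np.float64(325.7), np.float64(270.0))
   tip 0.91 [ 0.5523 -0.0702 -0.0042] [[325. 273.]]
```

Run:
```python
from h import *
import pickle
M=pickle.load(open('M.pkl','rb'))
a=cv2.resize(M['top']['im'][205:345,240:440],None,fx=4,fy=4,interpolation=cv2.INTER_CUBIC)
cv2.imwrite('pics/c1.png',a)
b=cv2.resize(M['top']['im'][240:335,460:550],None,fx=5,fy=5,interpolation=cv2.INTER_CUBIC)
cv2.imwrite('pics/c2.png',b)
```

```text
(no output)
```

View pics/c1.png

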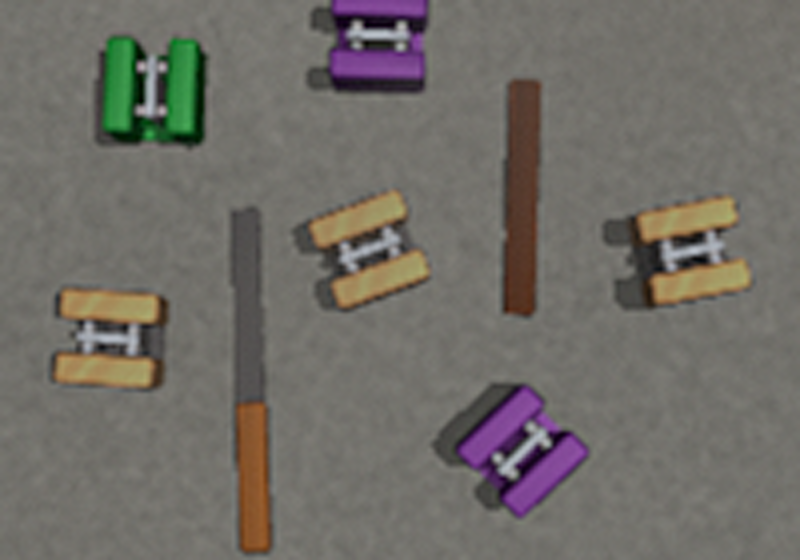

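View pics/c2.png

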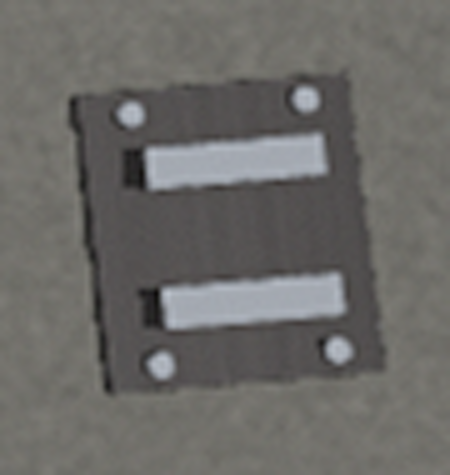

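```bash
cat > fit.py <<'E'
from h import *
def box(x0,x1,y0,y1,z0,z1): return np.array([[x,y,z] for x in(x0,x1) for y in(y0,y1) for z in(z0,z1)],float)/1000
BLOCK=[box(-23,-8,-24,24,6,56),box(8,23,-24,24,6,56)]
BARS=[box(-35.5,-19.5,-35,35,6,24),box(19.5,35.5,-35,35,6,24)]
PLATE=[box(-60,60,-55,55,0,6)]+BARS
TRAY=[box(-125,125,-90,90,0,30)]
S=4
def render(i,boxes,p,off,sh):
    x,y,z,w=p; Rz=R.from_euler('z',w).as_matrix()
    m=np.zeros(sh,np.uint8)
    for b in boxes:
        u=(proj(i,b@Rz.T+[x,y,z])-off+0.5)*S-0.5
        cv2.fillConvexPoly(m,cv2.convexHull(np.round(u*16).astype(np.int32)),1,shift=4)
    return m
def fit(views,boxes,p0,fz=True):
    # views: list (info, mask)
    V=[]
    for i,m in views:
        ys,xs=np.nonzero(m); o=np.array([xs.min()-12,ys.min()-12]); o=np.maximum(o,0)
        c=m[o[1]:ys.max()+12,o[0]:xs.max()+12].astype(np.float32)
        C=(cv2.resize(c,None,fx=S,fy=S,interpolation=cv2.INTER_LINEAR)>0.5).astype(np.uint8); V.append((i,o,C))
    def f(q):
        p=[q[0]/1000,q[1]/1000,q[3]/1000 if fz else p0[2],q[2]/100]
        return sum(1-(lambda a:(a&C).sum()/max(1,(a|C).sum()))(render(i,boxes,p,o,C.shape)) for i,o,C in V)
    best=None
    for dw in(-15,0,15):
        q0=np.array([p0[0]*1000,p0[1]*1000,p0[3]*100+dw,p0[2]*1000])
        sim=np.vstack([q0]+[q0+np.eye(4)[k]*[6,6,10,5][k] for k in range(4)])
        r=minimize(f,q0,method='Nelder-Mead',options=dict(initial_simplex=sim,xatol=.02,fatol=1e-4,maxiter=600))
        if best is None or r.fun<best.fun: best=r
    q=best.x; return [q[0]/1000,q[1]/1000,q[3]/1000,q[2]/100],best.fun/len(V)
def beech(im):
    h=cv2.cvtColor(im,cv2.COLOR_BGR2HSV); return cv2.inRange(h,(10,70,90),(28,255,255))
def near(mask,uv,rad=28):
    n,l,s,c=cv2.connectedComponentsWithStats(mask); out=np.zeros_like(mask)
    for k in range(1,n):
        if s[k,4]>15 and np.hypot(*(c[k]-uv))<rad: out|=(l==k).astype(np.uint8)
    return out
E
python3 - <<'E'
from fit import *
import pickle
M=pickle.load(open('M.pkl','rb')); I={n:M[n]['i'] for n in M}
for nm,x,y,w in(("L",.484,.135,0),("M",.519,.008,.3),("R",.521,-.151,.15)):
    vs={n:(I[n],near(beech(M[n]['im']),proj(I[n],[[x,y,.03]])[0],22)) for n in I}
    print(nm,[int(v[1].sum()) for v in vs.values()])
    for k in(("top","side"),("top",),("side",)):
        p,e=fit([vs[n] for n in k],BLOCK,[x,y,0,w],len(k)==2); print(k,np.round(p,4),round(e,3))
for nm,B,p0 in(("jig",PLATE,[.484,-.34,0,.08]),("tray",TRAY,[.474,.34,0,.08 if 0 else 1.6])):
    for k in(("top","side"),("top",),("side",)):
        p,e=fit([(I[n],M[n][nm][0]['pixels'].astype(np.uint8)) for n in k],B,p0 if nm=="jig" else [.474,.34,0,.08],len(k)==2); print(nm,k,np.round(p,4),round(e,3))
# bars
for n in I:
    h=cv2.cvtColor(M[n]['im'],cv2.COLOR_BGR2HSV); m=((h[...,2]>130)&(h[...,1]<60)&cv2.dilate(M[n]['jig'][0]['pixels'].astype(np.uint8),np.ones((3,3))).astype(bool)).astype(np.uint8)
    nn,l,s,c=cv2.connectedComponentsWithStats(m); print(n,[(int(s[k,4]),c[k].round(1).tolist()) for k in range(1,nn) if s[k,4]>10])
E
```

```text
L [390, 340]
('top', 'side') [ 4.82e-01  1.37e-01 -3.00e-04 -9.80e-02] 0.228
('top',) [ 4.817e-01  1.355e-01  3.000e-04 -7.180e-02] 0.169
('side',) [ 0.4836  0.1366  0.0123 -0.1827] 0.25
M [385, 521]
('top', 'side') [ 5.244e-01  7.700e-03 -4.000e-04  3.595e-01] 0.223
('top',) [ 0.5244  0.0077 -0.0026  0.359 ] 0.178
('side',) [ 0.5253  0.009  -0.0049  0.2818] 0.259
R [385, 536]
('top', 'side') [ 5.218e-01 -1.502e-01  3.000e-04  1.790e-01] 0.288
('top',) [ 0.5217 -0.1498 -0.0022  0.186 ] 0.209
('side',) [ 0.5227 -0.1483  0.0025  0.1014] 0.358
jig ('top', 'side') [ 4.844e-01 -3.388e-01 -4.000e-04  7.650e-02] 0.03
jig ('top',) [ 0.4839 -0.3389  0.0006  0.0772] 0.037
jig ('side',) [ 0.4847 -0.3389  0.0113  0.0788] 0.021
tray ('top', 'side') [ 0.4729  0.3384 -0.0012  0.1194] 0.024
tray ('top',) [0.4722 0.338  0.004  0.1185] 0.015
tray ('side',) [0.4742 0.3376 0.0077 0.1205] 0.028
top [(20, [520.8, 259.2]), (18, [485.9, 262.3]), (301, [506.5, 271.7]), (305, [510.0, 299.8]), (21, [527.2, 309.6]), (22, [492.0, 312.9])]
side [(20, [355.4, 351.6]), (20, [368.5, 355.5]), (51, [387.2, 373.0]), (325, [370.1, 373.0]), (14, [320.5, 369.5]), (356, [344.1, 387.0]), (25, [322.5, 379.7]), (24, [390.3, 386.1]), (11, [320.0, 391.0]), (28, [389.1, 403.7]), (31, [342.9, 413.4]), (26, [357.7, 422.0])]
```

>>> arm_command --pt "0 0 0" --pt "0 0 0" --pt "0 0 0" --pt "0 0 0" --pt "0 0 0" --pt "0 0 0" --pt "0 0 0" --pt "0 0 0" --pt "0 0 0" --pt "0 0 0" --turn '[-7,-7,-7,-7,-7,-7,-7,-7,-7,-7]' --grip '[0,0,0,0,0,0,0,0,0,0]' --newtons 20

```text
clock: 2.08
position: [0.1466, -0.6076, 0.198]
ee_rot: [0.744, 0.669, -0.0, 0.0]
ft_force: [-0.3, -0.5, -0.3]
grip_width: 1.003
```

>>> arm_command --pt "0 0 0" --pt "0 0 0" --pt "0 0 0" --pt "24 28 0" --pt "24 28 0" --pt "24 28 0" --pt "24 28 0" --pt "24 28 0" --pt "24 28 0" --pt "24 28 0" --turn '[-7,-7,-2.8,0,0,0,0,0,0,0]' --grip '[0,0,0,0,0,0,0,0,0,0]'

```text
clock: 2.92
position: [0.31, -0.4056, 0.1982]
ee_rot: [0.64, 0.768, -0.0, 0.0]
ft_force: [0.3, -0.2, 0.2]
grip_width: 0.999
```

```bash
cat >> h.py <<'E'
def go(x,y,z,yaw,obs=None):
    """shift in tool axes (mm) from measured pose; yaw= world angle of tool y mod pi"""
    o=manip.get_obs() if obs is None else obs
    Rm=R.from_quat(o['ee_rot']).as_matrix(); d=Rm.T@(np.array([x,y,z])-o['position'])*1000
    ty=np.arctan2(Rm[1,1],Rm[0,1]); e=(yaw-ty+np.pi/2)%np.pi-np.pi/2
    print('t',round(o['clock'],2),'pos',o['position'].round(4),'zax',Rm[:,2].round(3),'yaw',round(ty,4),'| slide',d.round(1),'turn',round(-np.degrees(e),2),'| F',o['ft_force'].round(1),'w mm',round(o['grip_width']*85,2),'j',o['joint_pos'].round(2))
E
python3 -c "
from h import *
go(.5217,-.150,.15,.18)"
```

```text
t 2.92 pos [ 0.31   -0.4056  0.1982] zax [ 0.    -0.001 -1.   ] yaw 0.1808 | slide [213.4 254.2  48.1] turn 0.04 | F [ 0.3 -0.2  0.2] w mm 84.94 j [ 1.24  0.11 -0.44  1.74  0.05  1.3   0.97]
```

>>> arm_command --pt "26.7 31.8 0" --pt "26.7 31.8 0" --pt "26.7 31.8 0" --pt "26.7 31.8 0" --pt "26.7 31.8 0" --pt "26.7 31.8 0" --pt "26.7 31.8 0" --pt "26.7 31.8 0" --pt "0 0 0" --turn '[0,0,0,0,0,0,0,0,0]' --grip '[0,0,0,0,0,0,0,0,0]'

```text
clock: 3.67
position: [0.525, -0.1424, 0.1985]
ee_rot: [0.636, 0.771, 0.002, -0.0]
ft_force: [-0.7, 1.4, -0.3]
grip_width: 0.998
```

```bash
python3 -c "
from h import *
go(.5217,-.150,.026,.18)
i=manip.camera_info('wrist'); im=manip.camera('wrist'); cv2.imwrite('pics/w1.png',im)
from fit import *
for x,y,w in((.5217,-.150,.18),(.524,.008,.36)):
  uv=proj(i,[[x,y,.05]])[0]; print(uv)
"
```

```text
t 3.67 pos [ 0.525  -0.1424  0.1985] zax [ 0.003  0.003 -1.   ] yaw 0.1912 | slide [ -7.3  -5.3 172.4] turn 0.64 | F [-0.7  1.4 -0.3] w mm 84.85 j [ 0.81  0.22 -0.72  1.65  0.15  1.33  0.26]
[316.92244115 220.51156665]
[364.04992537  -3.86624831]
```

View pics/w1.png

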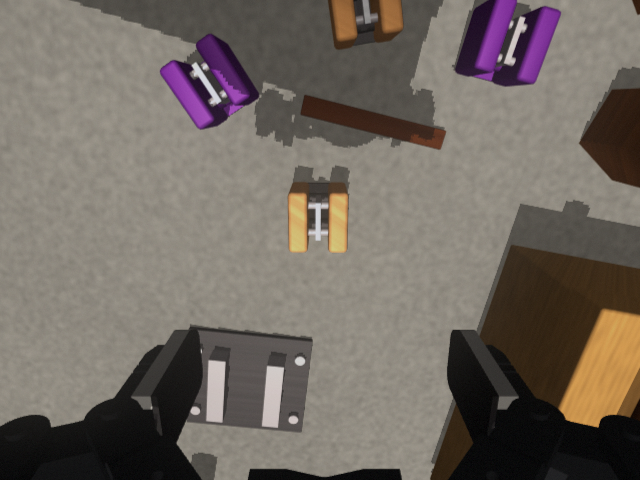

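The wrist view shows beech block R at (319,220), close to the prediction of (317,221). The wooden strip is at (370,122) and purple blocks at (210,82) and (508,42), all clear of the fingers. The jig is at (250,380).

>>> arm_command --pt "-7 -5 20" --pt "0 0 35" --pt "0 0 35" --pt "0 0 35" --pt "0 0 25" --pt "0 0 15" --pt "0 0 5" --pt "0 0 0" --turn '[0.6,0,0,0,0,0,0,0]' --grip '[0,0,0,0,0,0,0,0]'

```text
clock: 4.38
position: [0.5164, -0.1594, 0.0271]
ee_rot: [0.645, 0.764, -0.0, -0.001]
ft_force: [-0.4, -0.4, -0.3]
grip_width: 0.996
```

```bash
python3 -c "
from h import *
go(.5217,-.150,.028,.18)
im=manip.camera('wrist'); cv2.imwrite('pics/w2.png',im)
"
```

```text
t 4.38 pos [ 0.5164 -0.1594  0.0271] zax [-0.002  0.001 -1.   ] yaw 0.1697 | slide [ 8.4  6.8 -0.9] turn -0.59 | F [-0.4 -0.4 -0.3] w mm 84.68 j [ 0.78  0.39 -0.66  1.84  0.28  1.01  0.17]
```

View pics/w2.png

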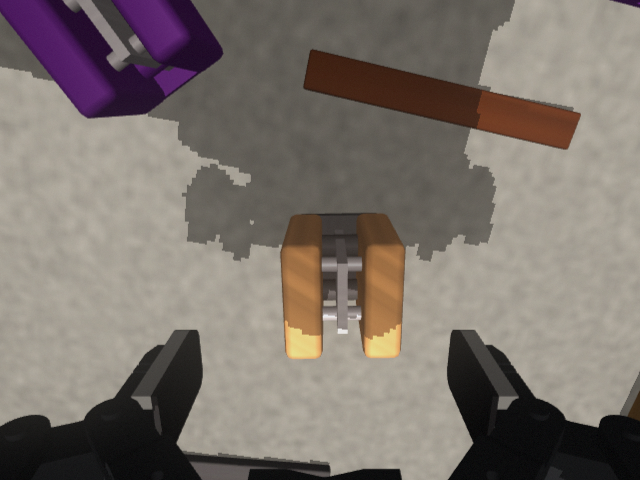

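Block R stands between the open fingers at (342,290), slightly off centre. I'll correct for that, then squeeze.

>>> arm_command --pt "4 3.4 0" --pt "4 3.4 0" --pt "0 0 0" --pt "0 0 0" --turn '[-0.5,0,0,0]' --grip '[0,0,0,0]'

```text
clock: 4.77
position: [0.5234, -0.1494, 0.0289]
ee_rot: [0.641, 0.768, 0.0, 0.001]
ft_force: [-0.3, -0.1, -0.6]
grip_width: 1.0
```

>>> arm_command --pt "0 0 0" --pt "0 0 0" --pt "0 0 0" --pt "0 0 0" --pt "0 0 0" --pt "0 0 0" --turn '[0,0,0,0,0,0]' --grip '[0.3,0.4,0.5,0.6,0.8,1]' --newtons 20

```text
clock: 5.27
position: [0.5226, -0.1499, 0.028]
ee_rot: [0.641, 0.768, -0.0, 0.0]
ft_force: [0.1, 0.1, 0.1]
grip_width: 0.143
```

```bash
python3 -c "
from h import *
go(.5217,-.150,.028,.18)
"
```

```text
t 5.27 pos [ 0.5226 -0.1499  0.028 ] zax [-0. -0. -1.] yaw 0.1791 | slide [ 0.1 -0.9 -0. ] turn -0.05 | F [0.1 0.1 0.1] w mm 12.18 j [ 0.76  0.4  -0.66  1.83  0.29  1.01  0.16]
```

```bash
python3 -c "
from h import *
im=manip.camera('wrist'); cv2.imwrite('pics/w3.png',im)
im=manip.camera('side'); cv2.imwrite('pics/s3.png',cv2.resize(im[180:420,180:460],None,fx=2.5,fy=2.5))
go(.5217,-.150,.028,.18)
"
```

```text
t 5.37 pos [ 0.5226 -0.1499  0.028 ] zax [-0. -0. -1.] yaw 0.1791 | slide [ 0.1 -0.9 -0. ] turn -0.05 | F [-1.   0.3 -0.2] w mm 0.13 j [ 0.76  0.4  -0.66  1.83  0.29  1.01  0.16]
```

View pics/w3.png

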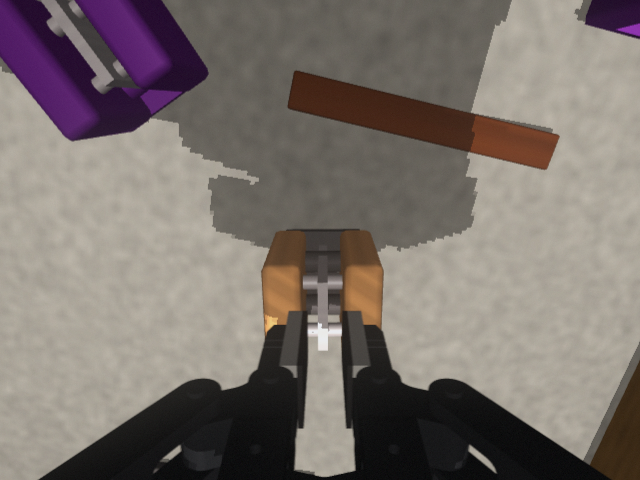

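View pics/s3.png

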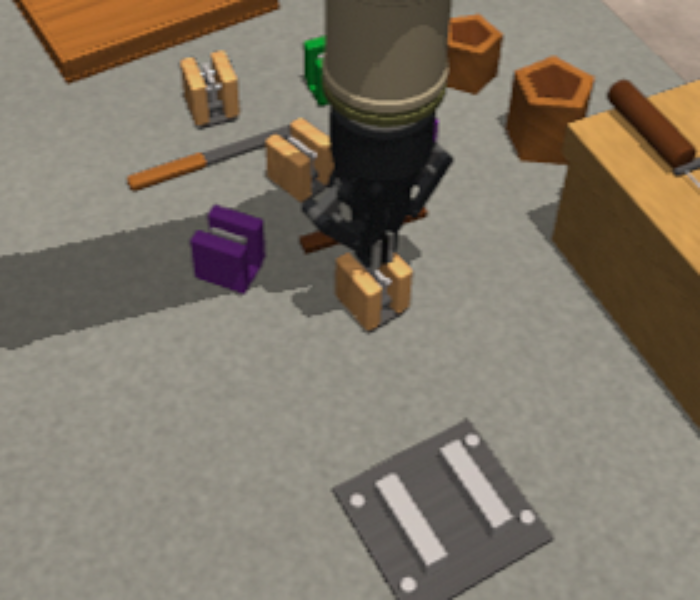

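```bash
python3 -c "
from fit import *
o=manip.get_obs();i=manip.camera_info('wrist');s=manip.camera_info('side')
print('cam pos',toworld(i,[0,0,0]),'axis',toworld(i,[0,0,1])-toworld(i,[0,0,0]))
for z in(0,.019,.04,.056): print(z,proj(i,o['position']+[0,0,z]),proj(s,o['position']+[0,0,z]))
im=cv2.imread('pics/w3.png')
for b in BLOCK:
  u=proj(i,b@R.from_euler('z',.18).as_matrix().T+[.5217,-.150,0])
  for a in range(8):
    for c in range(a):
      if bin(a^c).count('1')==1: cv2.line(im,tuple(u[a].astype(int).tolist()),tuple(u[c].astype(int).tolist()),(0,255,0),1)
cv2.imwrite('pics/w3b.png',im)
m=manip.camera('side')
for b in BLOCK:
  u=proj(s,b@R.from_euler('z',.18).as_matrix().T+[.5217,-.150,0])
  for a in range(8):
    for c in range(a):
      if bin(a^c).count('1')==1: cv2.line(m,tuple(u[a].astype(int).tolist()),tuple(u[c].astype(int).tolist()),(0,255,0),1)
cv2.imwrite('pics/s3b.png',cv2.resize(m[180:340,280:400],None,fx=4,fy=4))
"
```

```text
cam pos [ 0.50846709 -0.06958632  0.20527204] axis [ 0.057648   -0.31440825 -0.94753584]
0 [[323.20965559 292.12932511]] [[329.54841689 293.78437433]]
0.019 [[323.12616416 311.72870268]] [[329.83983611 287.99654727]]
0.04 [[323.01148791 338.64863098]] [[330.17211888 281.39713637]]
0.056 [[322.9023918  364.25863609]] [[330.43278872 276.22001748]]
```

View pics/w3b.png

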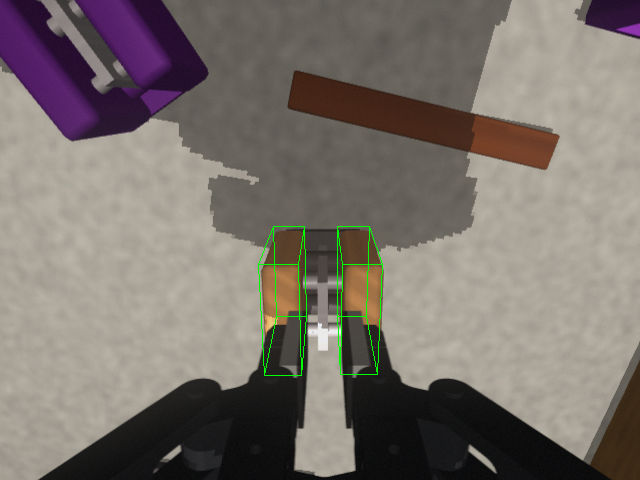

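View pics/s3b.png

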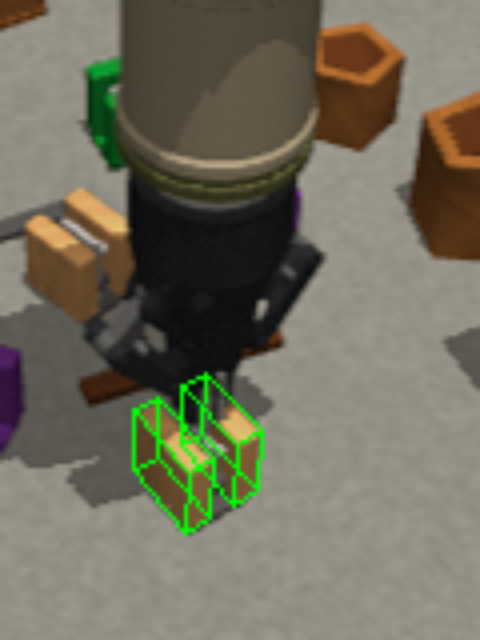

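```bash
python3 -c "
from h import *
im=manip.camera('wrist'); cv2.imwrite('pics/w4.png',im)
im=manip.camera('side'); cv2.imwrite('pics/s4.png',cv2.resize(im[180:340,240:400],None,fx=4,fy=3.75,interpolation=cv2.INTER_CUBIC))
im=manip.camera('top'); cv2.imwrite('pics/t4.png',cv2.resize(im[205:345,340:500],None,fx=4,fy=4,interpolation=cv2.INTER_CUBIC))
"
```

```text
(no output)
```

View pics/w4.png

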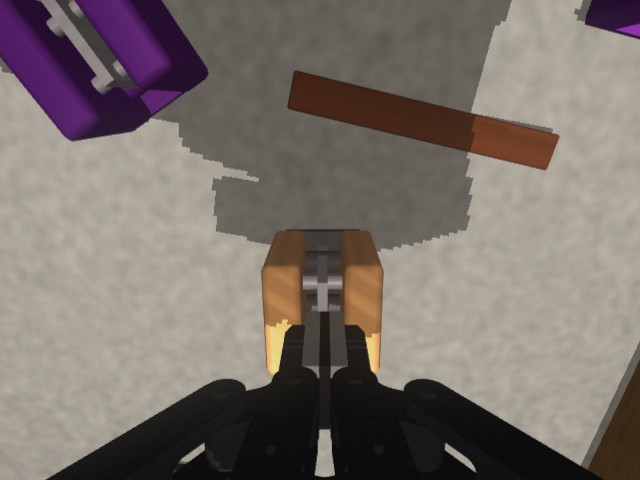

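View pics/s4.png

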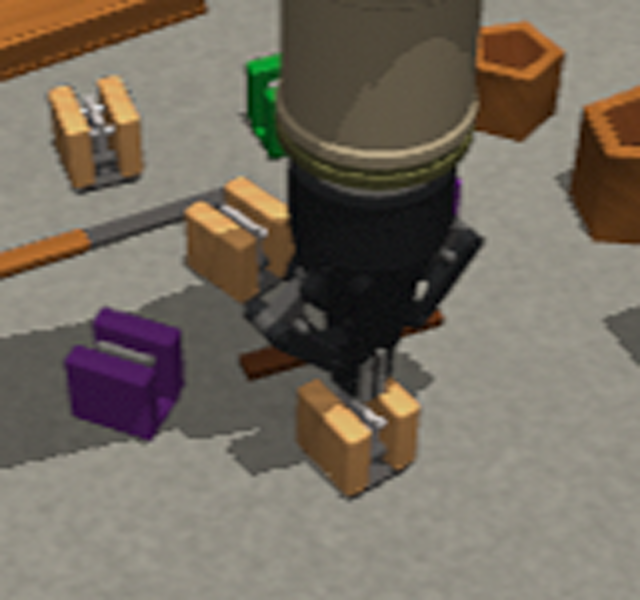

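```bash
python3 -c "
from h import *
i=manip.camera_info('wrist');s=manip.camera_info('side')
def P(c): return K(c)@np.c_[R.from_rotvec(c['rvec']).as_matrix(),c['tvec']]
def un(a): return a
for sp in((334.5,283),(335,287),(336,281)):
  X=cv2.triangulatePoints(P(i),P(s),np.array([[324.],[312.]]),np.array([[sp[0]],[sp[1]]]))[:,0];X=X[:3]/X[3];print(X,proj(i,X),proj(s,X))
go(.5217,-.15,.028,.18)
t=cv2.imread('pics/t4.png')
print(proj(manip.camera_info('top'),manip.get_obs()['position']))
"
```

```text
[ 0.52789911 -0.14768303  0.05538786] [[337.41127728 318.80695105]] [[331.80181584 283.75420564]]
[0.29930403 0.11445163 0.62397859] [[484.22367539 313.74593483]] [[109.43209298 -66.91768373]]
[0.29930403 0.11445163 0.62397859] [[484.22367539 313.74593483]] [[109.43209298 -66.91768373]]
t 5.57 pos [ 0.5227 -0.1499  0.028 ] zax [ 0. -0. -1.] yaw 0.1792 | slide [ 0.1 -1.   0. ] turn -0.05 | F [ 1.1  0.5 -0.1] w mm -0.29 j [ 0.76  0.4  -0.66  1.83  0.29  1.01  0.16]
[[411.35558698 267.22420733]]
```

View pics/t4.png

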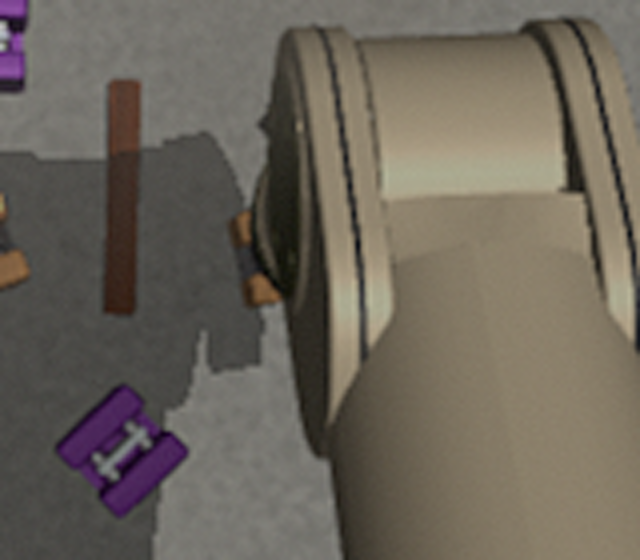

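Something disagrees. The fingers shut to about 0 mm, yet in the wrist view (324,312) and the side view their tips end at the block's top (z≈0.055), not at the reported TCP height of 0.028. I'll raise the arm, open the fingers, go lower and check again.

>>> arm_command --pt "0 0 -30" --pt "0 0 -30" --pt "0 0 0" --pt "0 0 0" --pt "0 0 0" --pt "0 0 0" --pt "0 0 0" --turn '[0,0,0,0,0,0,0]' --grip '[1,1,1,1,1,1,1]'

```text
clock: 6.15
position: [0.522, -0.1497, 0.087]
ee_rot: [0.641, 0.768, -0.0, -0.001]
ft_force: [0.3, 1.0, -0.2]
grip_width: 0.0
```

```bash
python3 -c "
from h import *
go(.5217,-.150,.028,.18)
i=manip.camera_info('wrist');s=manip.camera_info('side')
p=manip.get_obs()['position']
for z in(0,.019,.03): print(proj(i,p+[0,0,z]),proj(s,p+[0,0,z]))
im=manip.camera('wrist'); cv2.imwrite('pics/w5.png',im)
im=manip.camera('side'); cv2.imwrite('pics/s5.png',cv2.resize(im[180:340,240:400],None,fx=4,fy=3.75,interpolation=cv2.INTER_CUBIC))
"
```

```text
t 6.15 pos [ 0.522  -0.1497  0.087 ] zax [-0.002  0.001 -1.   ] yaw 0.1792 | slide [-0.3 -0.2 59. ] turn -0.04 | F [ 0.3  1.  -0.2] w mm 0.04 j [ 0.79  0.32 -0.69  1.78  0.23  1.12  0.2 ]
[[323.22767417 292.08771949]] [[330.13450845 275.26807331]]
[[323.07850309 311.64723803]] [[330.44904893 268.91452262]]
[[322.97731283 324.91544417]] [[330.63564573 265.14536638]]
```

View pics/w5.png

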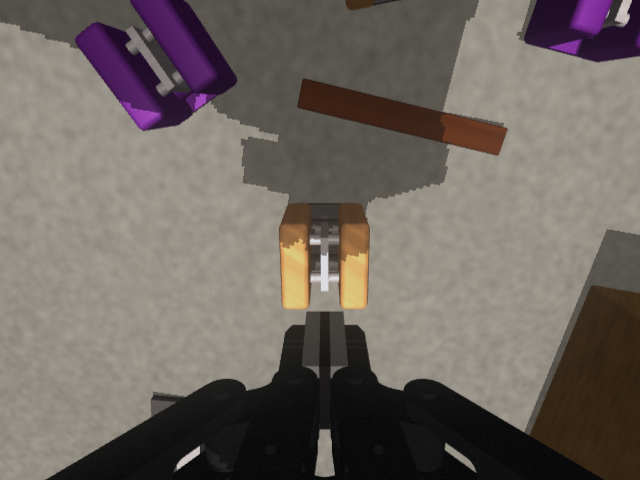

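View pics/s5.png

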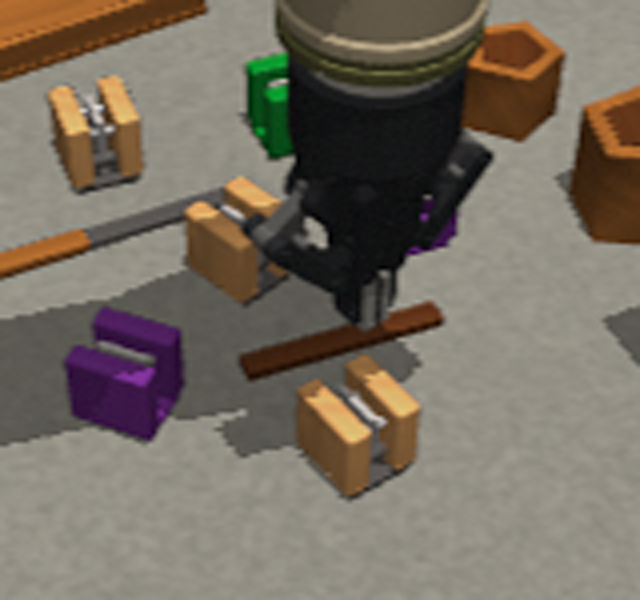

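With the fingers shut, the tips show at side (332,267). The reported TCP projects to (330,275), so the true finger ends are about 25 to 28 mm above it. I'll open, go down in steps watching the force, and close.

>>> arm_command --pt "0 0 0" --pt "0 0 0" --pt "0 0 0" --pt "0 0 0" --pt "0 0 0" --pt "0 0 0" --pt "0 0 25" --pt "0 0 25" --pt "0 0 20" --pt "0 0 0" --turn '[0,0,0,0,0,0,0,0,0,0]' --grip '[0,0,0,0,0,0,0,0,0,0]'

```text
clock: 7.08
position: [0.52, -0.1493, 0.0144]
ee_rot: [0.641, 0.768, -0.001, -0.003]
ft_force: [-0.6, -0.8, -0.8]
grip_width: 0.998
```

>>> arm_command --pt "0 0 4" --pt "0 0 3" --pt "0 0 0" --pt "0 0 0" --turn '[0,0,0,0]' --grip '[0,0,0,0]'

```text
clock: 7.42
position: [0.5233, -0.1501, 0.012]
ee_rot: [0.641, 0.768, 0.0, 0.001]
ft_force: [0.7, 0.3, -0.2]
grip_width: 0.998
```

```bash
python3 -c "
from h import *
go(.5217,-.150,.003,.18)
im=manip.camera('wrist'); cv2.imwrite('pics/w6.png',im)
im=manip.camera('side'); cv2.imwrite('pics/s6.png',cv2.resize(im[180:340,240:400],None,fx=4,fy=3.75,interpolation=cv2.INTER_CUBIC))
"
```

```text
t 7.42 pos [ 0.5233 -0.1501  0.012 ] zax [ 0.001 -0.001 -1.   ] yaw 0.1792 | slide [ 0.4 -1.6  9. ] turn -0.05 | F [ 0.7  0.3 -0.2] w mm 84.84 j [ 0.75  0.42 -0.66  1.84  0.31  0.98  0.14]
```

View pics/w6.png

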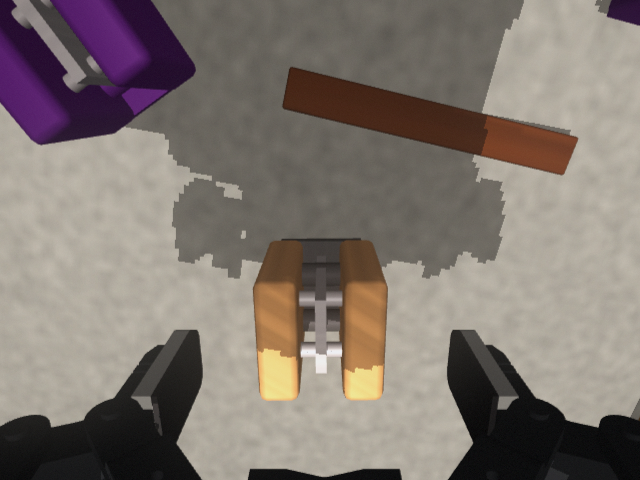

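View pics/s6.png

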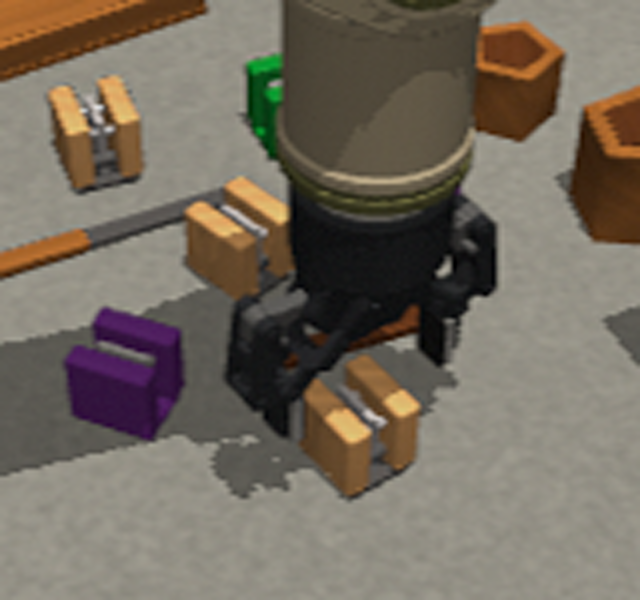

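```bash
python3 -c "
from h import *
s=manip.camera_info('side');i=manip.camera_info('wrist');p=manip.get_obs()['position']
Y=np.array([np.cos(.18),np.sin(.18),0]);X=np.array([-np.sin(.18),np.cos(.18),0])
for d in (-.011,.011):
  for z in(0,.02,.03,.04,.05): print(d,z,proj(s,p-Y*.045+X*d+[0,0,z-p[2]]),proj(i,p-Y*.0425+X*d+[0,0,z-p[2]]))
"
```

```text
-0.011 0 [[315.03617233 315.59653338]] [[235.40109826 302.68325457]]
-0.011 0.02 [[315.11779644 309.79875121]] [[226.60790884 322.90624912]]
-0.011 0.03 [[315.15957582 306.83115099]] [[221.51851055 334.61108898]]
-0.011 0.04 [[315.20202063 303.81628557]] [[215.8648234  347.61370714]]
-0.011 0.05 [[315.24514688 300.75301668]] [[209.5474907  362.14260885]]
0.011 0 [[308.9846346  308.42463446]] [[232.25097949 260.03203339]]
0.011 0.02 [[308.97157409 302.59812957]] [[222.79211351 276.6138375 ]]
0.011 0.03 [[308.96489126 299.61681325]] [[217.28711478 286.26434008]]
0.011 0.04 [[308.95810352 296.5886964 ]] [[211.14548392 297.03088652]]
0.011 0.05 [[308.95120839 293.51266829]] [[204.25000715 309.11895768]]
```

The finger ends are well above the reported TCP: by projection, the open tips are at z≈0.05, about level with the block's top. So I need to go lower.

>>> arm_command --pt "0 -1 6" --pt "0 0 6" --pt "0 0 0" --pt "0 0 4" --pt "0 0 0" --pt "0 0 0" --turn '[0,0,0,0,0,0]' --grip '[0,0,0,0,0,0]'

```text
clock: 8.02
position: [0.5216, -0.15, -0.0052]
ee_rot: [0.641, 0.768, -0.0, -0.0]
ft_force: [-0.2, -0.0, 0.4]
grip_width: 1.0
```

```bash
python3 -c "
from h import *
go(.5217,-.150,-.008,.18)
im=manip.camera('side'); cv2.imwrite('pics/s7.png',cv2.resize(im[220:340,260:400],None,fx=5,fy=5,interpolation=cv2.INTER_CUBIC))
"
```

```text
t 8.02 pos [ 0.5216 -0.15   -0.0052] zax [-0.  0. -1.] yaw 0.1793 | slide [-0.1  0.1  2.8] turn -0.04 | F [-0.2 -0.   0.4] w mm 85.02 j [ 0.74  0.44 -0.65  1.86  0.32  0.95  0.13]
```

View pics/s7.png

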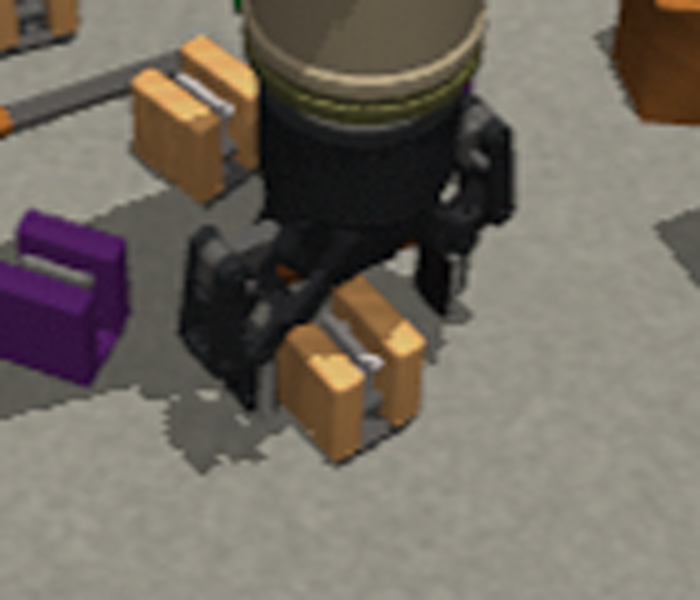

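The left finger end now shows at side pixel (312,302), z≈0.03, beside the block's lower half. I'll squeeze with 20 N.

>>> arm_command --pt "0 0 0" --pt "0 0 0" --pt "0 0 0" --pt "0 0 0" --pt "0 0 0" --pt "0 0 0" --pt "0 0 0" --pt "0 0 0" --turn '[0,0,0,0,0,0,0,0]' --grip '[0.3,0.4,0.5,0.6,0.7,0.7,0.7,0.7]' --newtons 20

```text
clock: 8.73
position: [0.5221, -0.1502, -0.0042]
ee_rot: [0.641, 0.768, 0.0, 0.0]
ft_force: [-2.4, 0.5, 8.3]
grip_width: 0.409
```

```bash
python3 -c "
from h import *
go(.5217,-.150,-.008,.18)
im=manip.camera('wrist'); cv2.imwrite('pics/w8.png',im)
go(.5217,-.150,-.008,.18)
"
```

```text
t 8.73 pos [ 0.5221 -0.1502 -0.0042] zax [ 0.001 -0.001 -1.   ] yaw 0.1792 | slide [ 0.2 -0.4  3.8] turn -0.04 | F [-2.4  0.5  8.3] w mm 34.75 j [ 0.74  0.44 -0.65  1.85  0.32  0.95  0.13]
t 8.78 pos [ 0.5221 -0.1502 -0.0042] zax [ 0.001 -0.001 -1.   ] yaw 0.1793 | slide [ 0.3 -0.4  3.8] turn -0.04 | F [-1.9  0.6  7.1] w mm 34.37 j [ 0.74  0.44 -0.65  1.85  0.32  0.95  0.13]
```

View pics/w8.png

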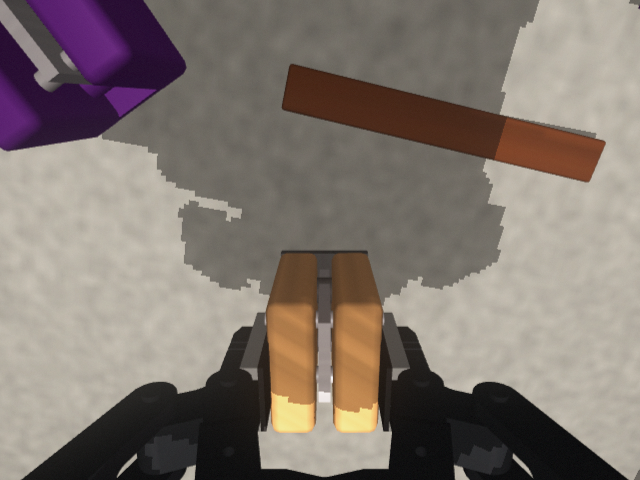

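Width fell to 34.4 mm and the halves visibly closed: at (324,340) only a thin gap is left. Block R is the tired one. I'll lift it and carry it squeezed towards the jig.

>>> arm_command --pt "0 0 -5" --pt "0 0 -15" --pt "0 0 -25" --pt "0 0 -25" --pt "0 0 -25" --pt "0 0 -10" --pt "0 0 0" --pt "0 0 0" --turn '[0,0,0,0,0,0,0,0]' --grip '[0.7,0.7,0.7,0.7,0.7,0.7,0.7,0.7]'

```text
clock: 9.45
position: [0.5214, -0.1502, 0.0995]
ee_rot: [0.641, 0.767, -0.0, 0.0]
ft_force: [0.5, -0.9, -1.5]
grip_width: 0.406
```

```bash
python3 -c "
from h import *
go(.4842,-.3389,.100,.077)
im=manip.camera('side'); cv2.imwrite('pics/s9.png',cv2.resize(im[180:340,260:400],None,fx=4.5,fy=3.75,interpolation=cv2.INTER_CUBIC))
"
```

```text
t 9.45 pos [ 0.5214 -0.1502  0.0995] zax [-0. -0. -1.] yaw 0.179 | slide [-179.   -70.2   -0.4] turn 5.84 | F [ 0.5 -0.9 -1.5] w mm 34.52 j [ 0.8   0.31 -0.7   1.77  0.22  1.14  0.21]
```

View pics/s9.png

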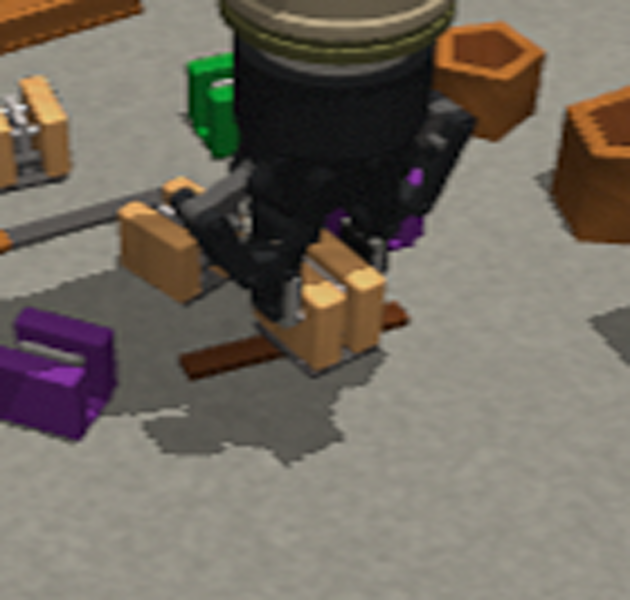

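>>> arm_command --pt "0 0 0" --pt "-20 -5 0" --pt "-32 -9 0" --pt "-32 -9 0" --pt "-32 -9 0" --pt "-32 -9 0" --pt "-25 -7 0" --pt "-12 -3.5 0" --pt "0 0 0" --pt "0 0 0" --turn '[5.9,0,0,0,0,0,0,0,0,0]' --grip '[0.7,0.7,0.7,0.7,0.7,0.7,0.7,0.7,0.7,0.7]'

```text
clock: 10.33
position: [0.4839, -0.3377, 0.0985]
ee_rot: [0.68, 0.733, 0.0, -0.001]
ft_force: [0.3, -0.2, -0.5]
grip_width: 0.403
```

```bash
cat > wire.py <<'E'
from fit import *
def wire(im,i,boxes,p,col=(0,255,0)):
    for b in boxes:
        u=proj(i,b@R.from_euler('z',p[3]).as_matrix().T+np.array(p[:3]))
        for a in range(8):
            for c in range(a):
                if bin(a^c).count('1')==1: cv2.line(im,tuple(u[a].round().astype(int).tolist()),tuple(u[c].round().astype(int).tolist()),col,1)
E
python3 -c "
from wire import *
go(.4842,-.3389,.100,.077)
i=manip.camera_info('wrist');im=manip.camera('wrist'); cv2.imwrite('pics/w10r.png',im)
import pickle; pickle.dump((i,manip.get_obs()),open('w10.pkl','wb'))
wire(im,i,PLATE,[.4842,-.3389,0,.077]); cv2.imwrite('pics/w10.png',im)
"
```

```text
t 10.33 pos [ 0.4839 -0.3377  0.0985] zax [-0.001  0.002 -1.   ] yaw 0.0758 | slide [-1.3  0.2 -1.5] turn -0.07 | F [ 0.3 -0.2 -0.5] w mm 34.27 j [ 1.    0.39 -0.57  1.65  0.23  1.17  0.44]
```

View pics/w10.png

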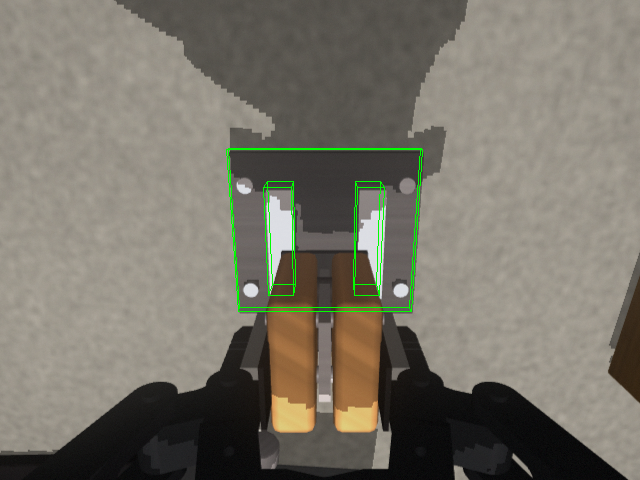

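```bash
python3 -c "
import cv2
im=cv2.imread('pics/w10r.png'); cv2.imwrite('pics/w10c.png',cv2.resize(im[140:320,220:430],None,fx=3.3,fy=3.3,interpolation=cv2.INTER_CUBIC))
im=cv2.imread('pics/w10.png'); cv2.imwrite('pics/w10d.png',cv2.resize(im[140:320,220:430],None,fx=3.3,fy=3.3,interpolation=cv2.INTER_CUBIC))
"
```

```text
(no output)
```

View pics/w10c.png

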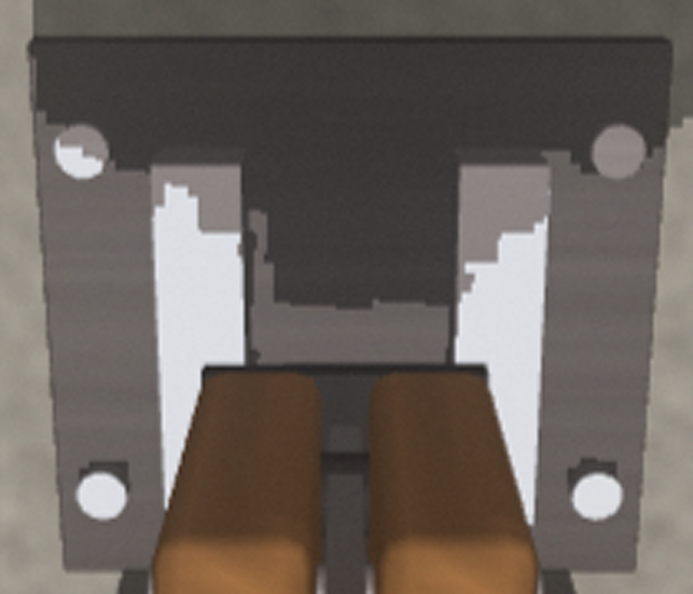

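View pics/w10d.png

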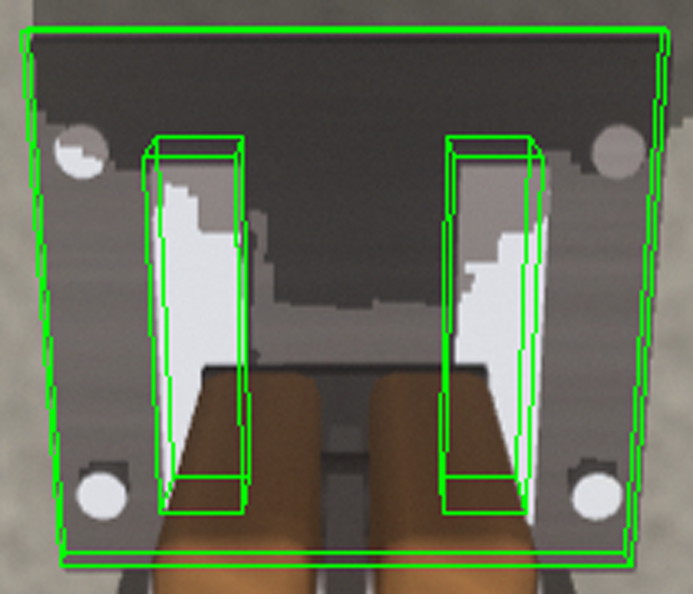

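```bash
python3 -c "
from wire import *
import pickle
from scipy.optimize import least_squares
i,o=pickle.load(open('w10.pkl','rb'))
Z=3.3
# image up = +y(jig), image left=-? determine by projecting
mm=lambda *a: np.array(a)/1000
jl=[]
p0=[.4842,-.3389,0,.077]
def tw(p,P): return np.array(P)@R.from_euler('z',p[3]).as_matrix().T+np.array(p[:3])
obs=[((-35.5,35,24),(152,165)),((-19.5,35,24),(240,165)),((19.5,35,24),(460,165)),((35.5,35,24),(550,165)),((-60,-55,6),(65,570)),((60,-55,6),(637,570)),((-60,55,6),(35,46)),((60,55,6),(671,46))]
P=np.array([a for a,_ in obs])/1000.; U=np.array([[220+(b[0]+.5)/Z-.5,140+(b[1]+.5)/Z-.5] for _,b in obs])
f=lambda q:(proj(i,tw([q[0],q[1],0,q[2]],P))-U).ravel()
print(f([p0[0],p0[1],p0[3]]).reshape(-1,2).round(1).tolist())
for sel in (slice(0,16),slice(0,8),slice(8,16)):
  r=least_squares(lambda q:f(q)[sel],[p0[0],p0[1],p0[3]],x_scale=[.01,.01,.1]); print(r.x.round(4),r.fun.reshape(-1,2).round(1).tolist())
print(o['position'])
"
```

```text
[[-2.3, -2.8], [-1.8, -2.8], [-2.2, -2.9], [-2.2, -3.0], [-1.8, -1.7], [-2.2, -1.9], [-4.4, -4.6], [-1.3, -4.8]]
[ 0.4857 -0.3408  0.0758] [[0.2, 0.4], [0.7, 0.4], [0.2, 0.4], [0.1, 0.4], [0.3, 0.8], [-0.5, 0.8], [-1.8, -1.4], [0.8, -1.4]]
[ 0.4855 -0.3405  0.0759] [[-0.1, -0.0], [0.4, -0.0], [-0.1, -0.0], [-0.2, -0.0]]
[ 0.486  -0.3411  0.0748] [[0.5, 1.1], [-0.3, 1.3], [-1.4, -1.0], [1.2, -0.8]]
[ 0.4845652  -0.33660895  0.09892456]
```

```bash
python3 -c "
from h import *
go(.4848,-.340,.030,.076)
"
```

```text
t 10.38 pos [ 0.4846 -0.3366  0.0989] zax [-0.001  0.002 -1.   ] yaw 0.0776 | slide [-3.5  0.  68.9] turn 0.09 | F [ 0.4  0.9 -0.8] w mm 34.8 j [ 1.    0.39 -0.58  1.65  0.23  1.17  0.44]
```

>>> arm_command --pt "-2.5 0 15" --pt "0 0 20" --pt "0 0 20" --pt "0 0 10" --pt "0 0 4" --pt "0 0 0" --pt "0 0 0" --pt "0 0 0" --turn '[0,0,0,0,0,0,0,0]' --grip '[0.7,0.7,0.7,0.7,0.7,0.7,0.7,0.7]'

```text
clock: 11.05
position: [0.4855, -0.341, 0.0323]
ee_rot: [0.68, 0.734, 0.0, 0.001]
ft_force: [-0.2, 0.8, -0.4]
grip_width: 0.404
```

```bash
python3 -c "
from wire import *
go(.4848,-.340,.030,.076)
i=manip.camera_info('wrist');im=manip.camera('wrist'); c=im.copy()
wire(im,i,PLATE,[.4848,-.340,0,.076])
cv2.imwrite('pics/w11.png',np.hstack([cv2.resize(a[210:450,210:440],(395,590),interpolation=cv2.INTER_CUBIC) for a in (c,im)]))
im=manip.camera('side'); cv2.imwrite('pics/s11.png',cv2.resize(im[300:440,280:430],None,fx=4.5,fy=4.2,interpolation=cv2.INTER_CUBIC))
"
```

```text
t 11.05 pos [ 0.4855 -0.341   0.0323] zax [ 0.002 -0.001 -1.   ] yaw 0.0766 | slide [ 1.1 -0.6  2.3] turn 0.04 | F [-0.2  0.8 -0.4] w mm 34.3 j [ 0.98  0.47 -0.55  1.7   0.28  1.05  0.41]
```

View pics/w11.png

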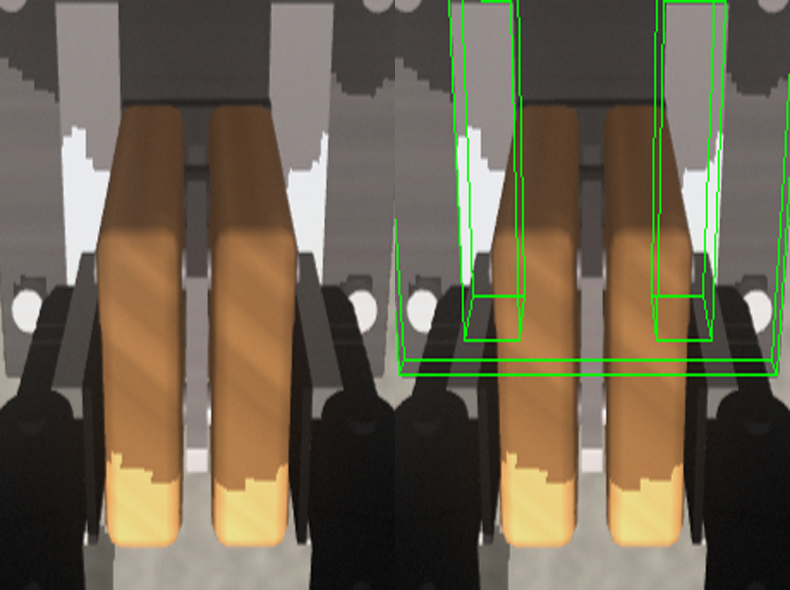

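View pics/s11.png

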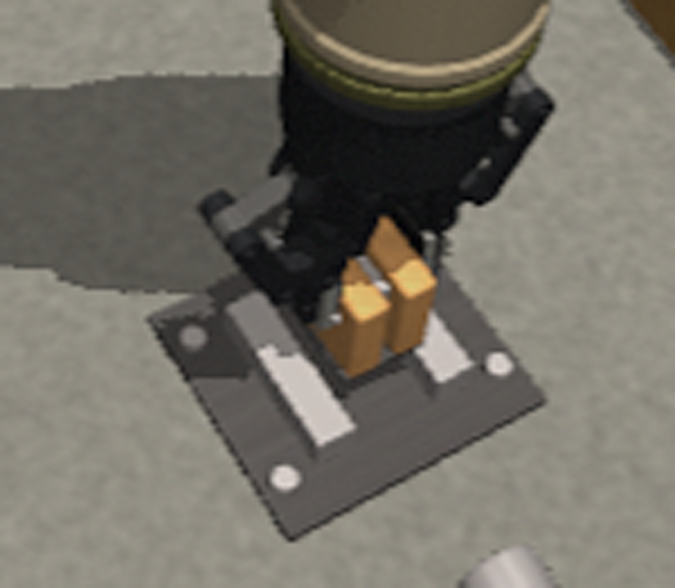

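The foot (crop cols 122–270) is centred between the bars' inner edges (121 and 270). I'll lower it in small steps and watch the force.

>>> arm_command --pt "0 0 5" --pt "0 0 5" --pt "0 0 3" --pt "0 0 3" --pt "0 0 2" --pt "0 0 0" --pt "0 0 0" --turn '[0,0,0,0,0,0,0]' --grip '[0.7,0.7,0.7,0.7,0.7,0.7,0.7]'

```text
clock: 11.73
position: [0.4846, -0.3409, 0.0129]
ee_rot: [0.68, 0.734, 0.0, -0.0]
ft_force: [0.3, -0.5, -1.2]
grip_width: 0.406
```

```bash
python3 -c "
from h import *
go(.4855,-.341,.002,.076)
"
```

```text
t 11.73 pos [ 0.4846 -0.3409  0.0129] zax [-0.  0. -1.] yaw 0.0763 | slide [-0.2  0.9 10.9] turn 0.02 | F [ 0.3 -0.5 -1.2] w mm 34.48 j [ 0.97  0.49 -0.54  1.72  0.29  1.01  0.4 ]
```

>>> arm_command --pt "0 0 3" --pt "0 0 3" --pt "0 0 2" --pt "0 0 1" --pt "0 0 0" --pt "0 0 0" --turn '[0,0,0,0,0,0]' --grip '[0.7,0.7,0.7,0.7,0.7,0.7]'

```text
clock: 12.23
position: [0.4846, -0.3409, 0.004]
ee_rot: [0.68, 0.734, -0.0, 0.0]
ft_force: [-1.0, 0.2, -1.4]
grip_width: 0.404
```

>>> arm_command --pt "0 0 0.7" --pt "0 0 0.7" --pt "0 0 0" --turn '[0,0,0]' --grip '[0.7,0.7,0.7]'

```text
clock: 12.48
position: [0.4846, -0.3409, 0.0025]
ee_rot: [0.68, 0.734, -0.0, -0.0]
ft_force: [-0.0, 0.9, -1.0]
grip_width: 0.405
```

```bash
python3 -c "
from h import *
go(.4855,-.341,.002,.076)
im=manip.camera('side'); cv2.imwrite('pics/s12.png',cv2.resize(im[300:440,280:430],None,fx=4.5,fy=4.2,interpolation=cv2.INTER_CUBIC))
"
```

```text
t 12.48 pos [ 0.4846 -0.3409  0.0025] zax [-0. -0. -1.] yaw 0.0762 | slide [-0.1  0.9  0.5] turn 0.01 | F [-0.   0.9 -1. ] w mm 34.4 j [ 0.97  0.5  -0.54  1.72  0.3   1.    0.4 ]
```

View pics/s12.png

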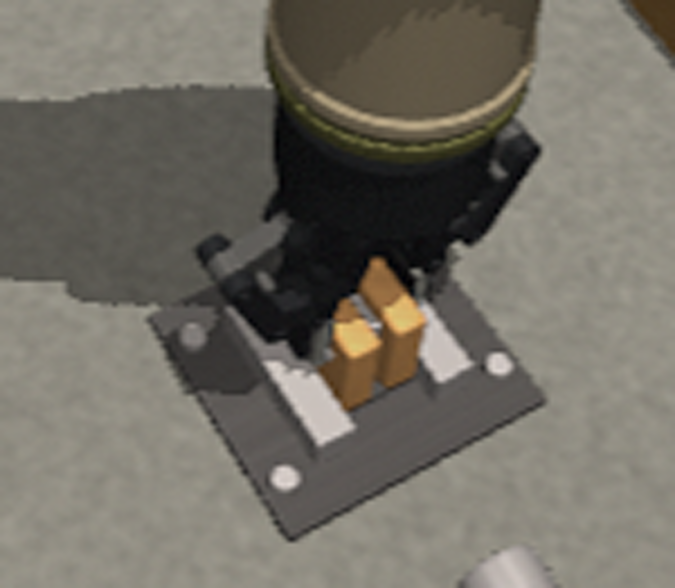

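Almost there: the block stands between the bars, with its front foot edge at side crop (375,400). I'll go on to contact by fractions of a millimetre.

>>> arm_command --pt "0 0 0.5" --pt "0 0 0.5" --pt "0 0 0" --turn '[0,0,0]' --grip '[0.7,0.7,0.7]'

```text
clock: 12.78
position: [0.4847, -0.341, 0.0019]
ee_rot: [0.68, 0.734, -0.0, 0.0]
ft_force: [-1.7, 1.2, 2.6]
grip_width: 0.407
```

>>> arm_command --pt "0 0 0.5" --pt "0 0 0.5" --pt "0 0 0" --turn '[0,0,0]' --grip '[0.7,0.7,0.7]'

```text
clock: 13.03
position: [0.4848, -0.341, 0.0018]
ee_rot: [0.68, 0.734, -0.0, 0.0]
ft_force: [-6.1, 2.9, 13.4]
grip_width: 0.404
```

Contact at TCP z 0.0018 with 13 N, so the foot is at about 0.006 and seated. I'll ease off and release.

>>> arm_command --pt "0 0 -0.8" --pt "0 0 0" --pt "0 0 0" --pt "0 0 0" --pt "0 0 0" --pt "0 0 0" --pt "0 0 0" --pt "0 0 0" --pt "0 0 0" --turn '[0,0,0,0,0,0,0,0,0]' --grip '[0.7,0.7,0.5,0.4,0.3,0.2,0,0,0]'

```text
clock: 13.78
position: [0.4846, -0.3409, 0.0014]
ee_rot: [0.68, 0.734, 0.0, 0.0]
ft_force: [-0.0, 0.2, 0.2]
grip_width: 1.0
```

```bash
python3 -c "
from wire import *
go(.4855,-.341,.10,.076)
i=manip.camera_info('wrist');im=manip.camera('wrist'); cv2.imwrite('pics/w13.png',im)
"
```

```text
t 13.78 pos [ 0.4846 -0.3409  0.0014] zax [ 0. -0. -1.] yaw 0.0762 | slide [ -0.1   0.9 -98.6] turn 0.01 | F [-0.   0.2  0.2] w mm 84.97 j [ 0.97  0.51 -0.54  1.72  0.3   0.99  0.4 ]
```

View pics/w13.png

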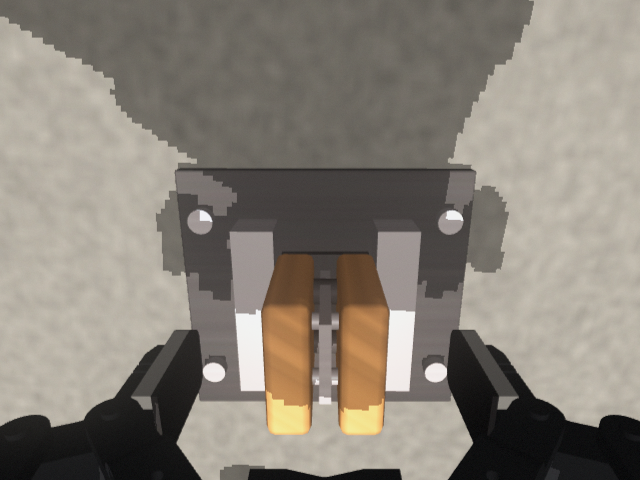

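The wrist view shows the block between the bars: halves at (288,350) and (361,350), bars at (253,300) and (398,300), let go and upright. Next is the middle block, M.

>>> arm_command --pt "0 0 -20" --pt "0 0 -35" --pt "0 0 -35" --pt "0 0 -20" --pt "0 0 -10" --pt "15 8 0" --pt "30 15 0" --pt "35 17 0" --pt "35 17 0" --pt "35 17 0" --turn '[0,0,-5,-5,-5.5,0,0,0,0,0]' --grip '[0,0,0,0,0,0,0,0,0,0]'

```text
clock: 14.67
position: [0.5027, -0.1723, 0.1208]
ee_rot: [0.575, 0.818, -0.0, -0.0]
ft_force: [0.6, -0.1, -0.9]
grip_width: 1.001
```

>>> arm_command --pt "35 17 0" --pt "35 17 0" --pt "35 17 0" --pt "30 15 0" --pt "20 11 0" --pt "10 5 0" --pt "0 0 0" --pt "0 0 0" --turn '[0,0,0,0,0,0,0,0]' --grip '[0,0,0,0,0,0,0,0]'

```text
clock: 15.33
position: [0.5239, 0.0079, 0.1209]
ee_rot: [0.575, 0.818, -0.0, -0.0]
ft_force: [1.0, -0.7, 1.2]
grip_width: 0.996
```

```bash
python3 -c "
from wire import *
go(.5244,.0077,-.003,.345)
i=manip.camera_info('wrist');im=manip.camera('wrist'); r=im.copy()
from fit import *
m=near(beech(im),proj(i,[[.5244,.0077,.03]])[0],60)
p,e=fit([(i,m)],BLOCK,[.5244,.0077,0,.345],False);print(np.round(p,4),e,m.sum())
wire(im,i,BLOCK,p); cv2.imwrite('pics/w14.png',im)
go(p[0],p[1],-.003,p[3])
"
```

```text
t 15.33 pos [0.5239 0.0079 0.1209] zax [-0.001 -0.    -1.   ] yaw 0.3465 | slide [ -0.4   0.5 123.9] turn 0.08 | F [ 1.  -0.7  1.2] w mm 84.62 j [ 0.63  0.27 -0.83  1.79  0.21  1.18  0.08]
[0.5249 0.0061 0.0025 0.3546] 0.15500901143901036 4308
t 15.38 pos [0.524  0.0068 0.1209] zax [-0.001 -0.001 -1.   ] yaw 0.3448 | slide [ -1.    0.8 123.9] turn -0.56 | F [ 0.5 -1.6 -0.4] w mm 85.28 j [ 0.63  0.27 -0.83  1.79  0.21  1.18  0.08]
```

View pics/w14.png

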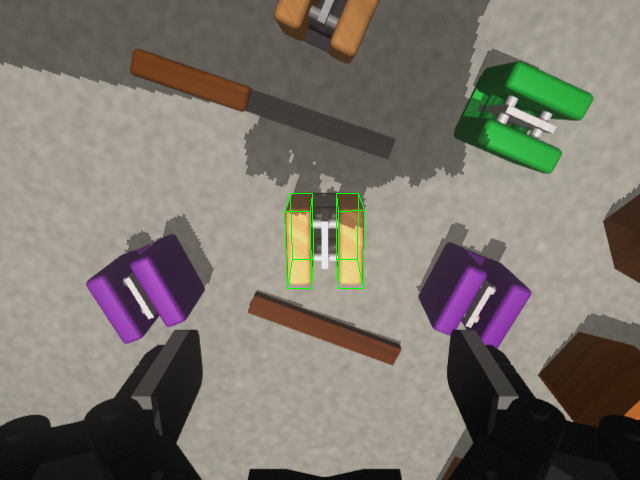

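The wrist fit lies on block M (324,245). The purple blocks at (145,285) and (475,295) are close, so I'll go down with the fingers partly closed.

>>> arm_command --pt "-1 0.5 15" --pt "0 0 30" --pt "0 0 30" --pt "0 0 25" --pt "0 0 14" --pt "0 0 7" --pt "0 0 3" --pt "0 0 0" --pt "0 0 0" --turn '[-0.5,0,0,0,0,0,0,0,0]' --grip '[0.2,0.2,0.2,0.2,0.2,0.2,0.2,0.2,0.2]'

```text
clock: 16.13
position: [0.526, 0.0073, -0.0014]
ee_rot: [0.571, 0.821, 0.0, 0.001]
ft_force: [1.1, 0.8, -0.1]
grip_width: 0.802
```

>>> arm_command --pt "0 0 0" --pt "0 0 0" --pt "0 0 0" --pt "0 0 0" --pt "0 0 0" --pt "0 0 0" --pt "0 0 0" --turn '[0,0,0,0,0,0,0]' --grip '[0.4,0.5,0.6,0.7,0.7,0.7,0.7]' --newtons 20

```text
clock: 16.72
position: [0.5258, 0.0074, -0.0014]
ee_rot: [0.571, 0.821, 0.0, 0.001]
ft_force: [-2.7, -0.6, 8.0]
grip_width: 0.529
```

```bash
python3 -c "
from wire import *
go(.5244,.0077,-.003,.345)
im=manip.camera('wrist'); cv2.imwrite('pics/w15.png',im)
"
```

```text
t 16.72 pos [ 0.5258  0.0074 -0.0014] zax [ 0.002 -0.001 -1.   ] yaw 0.3554 | slide [ 0.8 -1.2  1.6] turn 0.6 | F [-2.7 -0.6  8. ] w mm 44.93 j [ 0.55  0.44 -0.76  1.89  0.37  0.95 -0.03]
```

View pics/w15.png

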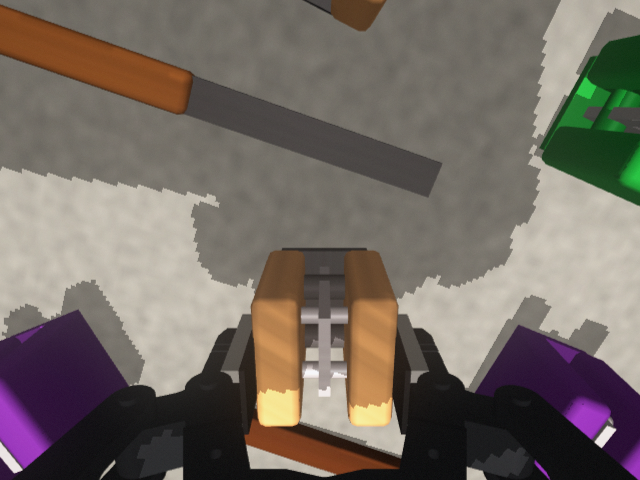

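Width stayed at 44.9 mm under 20 N with the core gap still open at (325,330), so block M is sound. I'll carry it to the tray.

>>> arm_command --pt "0 0 -5" --pt "0 0 -15" --pt "0 0 -25" --pt "0 0 -30" --pt "0 0 -20" --pt "0 0 -5" --pt "20 2 0" --pt "35 4 0" --pt "35 4 0" --pt "35 4 0" --turn '[0,0,0,0,6.5,7,0,0,0,0]' --grip '[0.7,0.7,0.7,0.7,0.7,0.7,0.7,0.7,0.7,0.7]'

```text
clock: 17.6
position: [0.524, 0.1344, 0.0981]
ee_rot: [0.664, 0.748, 0.0, 0.0]
ft_force: [1.2, 0.1, -1.2]
grip_width: 0.523
```

>>> arm_command --pt "35 4 0" --pt "35 4 0" --pt "35 4 0" --pt "35 4 0" --pt "30 3 0" --pt "20 2 0" --pt "12 1 0" --pt "5 1 0" --pt "0 0 0" --pt "0 0 0" --turn '[0,0,0,0,0,0,0,0,0,0]' --grip '[0.7,0.7,0.7,0.7,0.7,0.7,0.7,0.7,0.7,0.7]'

```text
clock: 18.43
position: [0.5227, 0.3401, 0.0973]
ee_rot: [0.664, 0.748, -0.0, 0.0]
ft_force: [0.6, -0.3, -1.2]
grip_width: 0.52
```

```bash
python3 -c "
from wire import *
go(.5226,.344,.006,.12)
i=manip.camera_info('wrist');im=manip.camera('wrist')
T=[box(-125,125,-90,90,0,30),box(-119,119,-84,84,6,30)]
wire(im,i,T,[.473,.338,0,.12]); cv2.imwrite('pics/w16.png',im)
"
```

```text
t 18.43 pos [0.5227 0.3401 0.0973] zax [ 0.    -0.001 -1.   ] yaw 0.1186 | slide [ 4.   0.4 91.3] turn -0.08 | F [ 0.6 -0.3 -1.2] w mm 44.18 j [-0.03  0.54 -0.83  1.55  0.41  1.24 -0.81]
```

View pics/w16.png

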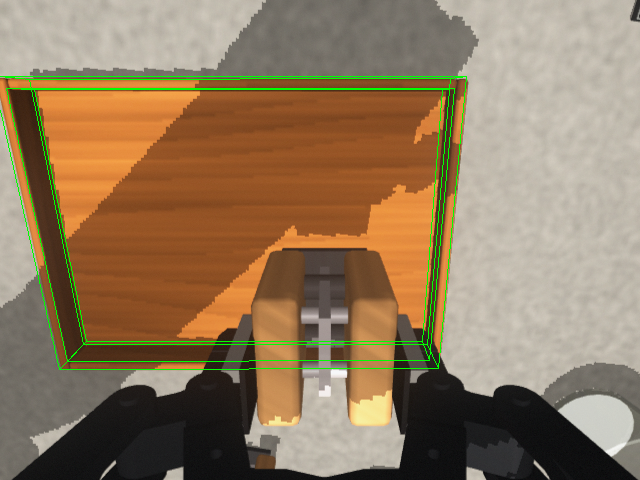

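The tray outline fits the model (corners (5,78), (467,78), (438,368)). I'll lower the block onto the tray floor.

>>> arm_command --pt "1 0 15" --pt "0 0 25" --pt "0 0 20" --pt "0 0 14" --pt "0 0 8" --pt "0 0 5" --pt "0 0 2" --pt "0 0 1" --pt "0 0 0" --pt "0 0 0" --turn '[0,0,0,0,0,0,0,0,0,0]' --grip '[0.7,0.7,0.7,0.7,0.7,0.7,0.7,0.7,0.7,0.7]'

```text
clock: 19.32
position: [0.5224, 0.343, 0.0082]
ee_rot: [0.663, 0.748, 0.001, 0.0]
ft_force: [-0.1, 0.4, -0.9]
grip_width: 0.525
```

>>> arm_command --pt "0 0 0.6" --pt "0 0 0.6" --pt "0 0 0.6" --pt "0 0 0.5" --pt "0 0 0" --turn '[0,0,0,0,0]' --grip '[0.7,0.7,0.7,0.7,0.7]'

```text
clock: 19.73
position: [0.522, 0.3425, 0.005]
ee_rot: [0.663, 0.748, -0.0, 0.0]
ft_force: [0.3, 0.4, -1.4]
grip_width: 0.527
```

>>> arm_command --pt "0 0 0.6" --pt "0 0 0.6" --pt "0 0 0" --turn '[0,0,0]' --grip '[0.7,0.7,0.7]'

```text
clock: 19.98
position: [0.522, 0.3427, 0.0048]
ee_rot: [0.663, 0.748, -0.0, 0.0]
ft_force: [-3.8, -3.2, 8.2]
grip_width: 0.523
```

>>> arm_command --pt "0 0 -0.8" --pt "0 0 0" --pt "0 0 0" --pt "0 0 0" --pt "0 0 0" --pt "0 0 -15" --pt "0 0 -35" --pt "0 0 -35" --pt "0 0 -25" --pt "0 0 -10" --turn '[0,0,0,0,0,0,0,0,5,6.1]' --grip '[0.5,0.4,0.3,0.25,0.25,0.25,0.25,0.25,0.25,0.2]'

```text
clock: 20.82
position: [0.5232, 0.3443, 0.1303]
ee_rot: [0.734, 0.679, 0.003, 0.0]
ft_force: [0.3, 0.1, 0.9]
grip_width: 0.8
```

>>> arm_command --pt "-20 -2.5 0" --pt "-35 -4 0" --pt "-35 -4 0" --pt "-35 -4 0" --pt "-35 -4 0" --pt "-28 -3.5 0" --pt "-15 -2 0" --pt "-5 0 0" --pt "0 0 0" --pt "0 0 0" --turn '[0,0,0,0,0,0,0,0,0,0]' --grip '[0.2,0.2,0.2,0.2,0.2,0.2,0.2,0.2,0.2,0.2]'

```text
clock: 21.65
position: [0.483, 0.1381, 0.1254]
ee_rot: [0.732, 0.681, 0.001, 0.0]
ft_force: [-0.8, 1.2, -0.6]
grip_width: 0.797
```

```bash
python3 -c "
from wire import *
go(.482,.1365,-.003,-.075)
i=manip.camera_info('wrist');im=manip.camera('wrist')
m=near(beech(im),proj(i,[[.482,.1365,.03]])[0],60)
p,e=fit([(i,m)],BLOCK,[.482,.1365,0,-.075],False);print(np.round(p,4),e,m.sum())
wire(im,i,BLOCK,[p[0],p[1],0,p[3]]); cv2.imwrite('pics/w17.png',im)
go(p[0],p[1],-.003,p[3])
im=manip.camera('side'); cv2.imwrite('pics/s17.png',im)
"
```

```text
t 21.65 pos [0.483  0.1381 0.1254] zax [ 0.001  0.    -1.   ] yaw -0.0731 | slide [ -1.7  -1.  128.4] turn 0.11 | F [-0.8  1.2 -0.6] w mm 67.76 j [ 0.39  0.2  -0.83  1.84  0.16  1.17 -0.57]
[ 0.4828  0.1355  0.0028 -0.0745] 0.23329973075401633 3758
t 21.7 pos [0.4829 0.1386 0.1252] zax [ 0.001  0.001 -1.   ] yaw -0.0722 | slide [-3.200e+00  1.000e-01  1.282e+02] turn 0.13 | F [-0.1 -0.1 -0.1] w mm 68.07 j [ 0.39  0.2  -0.83  1.84  0.16  1.17 -0.57]
```

View pics/w17.png

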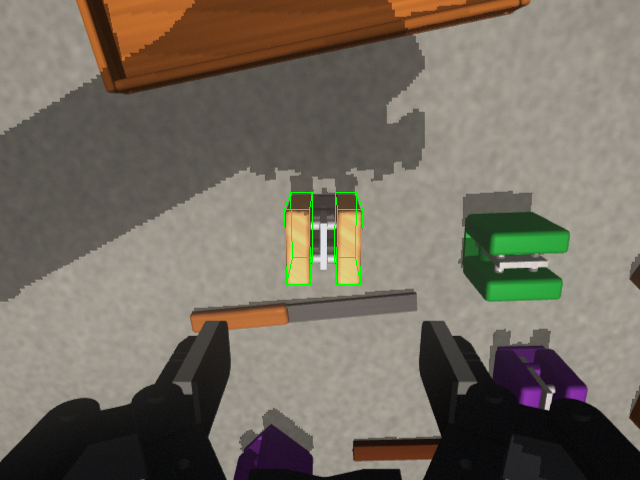

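View pics/s17.png

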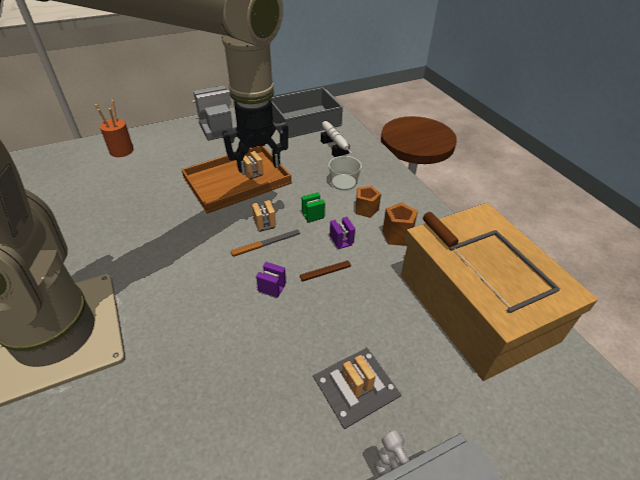

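Block L (323,245) fits. I'll go down; the file at (300,305) lies outside the finger paths.

>>> arm_command --pt "-2.5 0 15" --pt "0 0 30" --pt "0 0 30" --pt "0 0 25" --pt "0 0 15" --pt "0 0 8" --pt "0 0 4" --pt "0 0 0" --pt "0 0 0" --turn '[0,0,0,0,0,0,0,0,0]' --grip '[0.2,0.2,0.2,0.2,0.2,0.2,0.2,0.2,0.2]'

```text
clock: 22.5
position: [0.4831, 0.1352, -0.0015]
ee_rot: [0.733, 0.681, 0.001, 0.0]
ft_force: [0.3, -0.1, 0.1]
grip_width: 0.798
```

>>> arm_command --pt "0 0 0" --pt "0 0 0" --pt "0 0 0" --pt "0 0 0" --pt "0 0 0" --pt "0 0 0" --pt "0 0 0" --turn '[0,0,0,0,0,0,0]' --grip '[0.4,0.5,0.6,0.7,0.7,0.7,0.7]' --newtons 20

```text
clock: 23.08
position: [0.4833, 0.1346, -0.0011]
ee_rot: [0.733, 0.68, 0.001, 0.001]
ft_force: [-1.7, -0.1, 7.3]
grip_width: 0.523
```

```bash
python3 -c "
from wire import *
go(.4234,.332,.1,.12)
im=manip.camera('wrist'); cv2.imwrite('pics/w18.png',im)
"
```

```text
t 23.08 pos [ 0.4833  0.1346 -0.0011] zax [ 0.002 -0.    -1.   ] yaw -0.074 | slide [ 192.4  -74.1 -101.2] turn -11.12 | F [-1.7 -0.1  7.3] w mm 44.46 j [ 0.31  0.38 -0.76  1.95  0.33  0.93 -0.69]
```

View pics/w18.png

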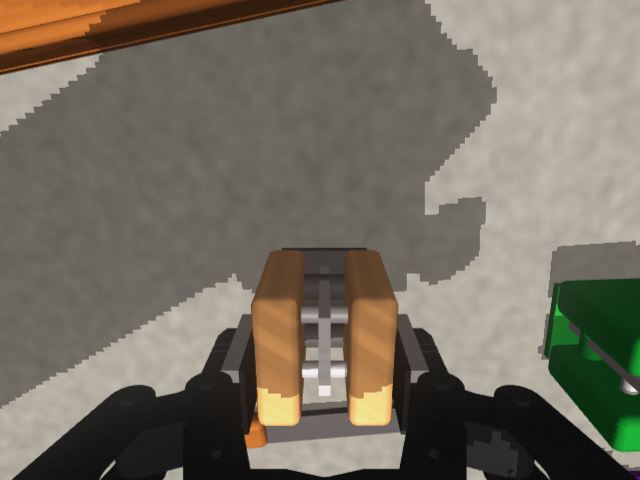

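Block L holds at 44.5 mm under 20 N, so it is sound too. I'll carry it to the tray.

>>> arm_command --pt "0 0 -5" --pt "0 0 -15" --pt "0 0 -25" --pt "0 0 -30" --pt "0 0 -20" --pt "0 0 -8" --pt "15 -3 0" --pt "30 -5 0" --pt "35 -6 0" --pt "35 -6 0" --turn '[0,0,0,0,-5.5,-5.6,0,0,0,0]' --grip '[0.7,0.7,0.7,0.7,0.7,0.7,0.7,0.7,0.7,0.7]'

```text
clock: 23.97
position: [0.4488, 0.2467, 0.1014]
ee_rot: [0.664, 0.747, 0.0, 0.001]
ft_force: [2.2, 0.7, -1.7]
grip_width: 0.523
```

>>> arm_command --pt "35 -6 0" --pt "25 -5 0" --pt "15 -3 0" --pt "9 -1.5 0" --pt "4 0 0" --pt "0 0 0" --pt "0 0 0" --turn '[0,0,0,0,0,0,0]' --grip '[0.7,0.7,0.7,0.7,0.7,0.7,0.7]'

```text
clock: 24.55
position: [0.4237, 0.3305, 0.1006]
ee_rot: [0.664, 0.748, -0.0, 0.0]
ft_force: [-0.4, 0.2, -2.0]
grip_width: 0.523
```

```bash
python3 -c "
from wire import *
go(.4234,.332,.0050,.12)
im=manip.camera('wrist'); cv2.imwrite('pics/w19.png',im)
"
```

```text
t 24.55 pos [0.4237 0.3305 0.1006] zax [ 0.    -0.001 -1.   ] yaw 0.1185 | slide [ 1.6 -0.1 95.6] turn -0.09 | F [-0.4  0.2 -2. ] w mm 44.47 j [ 0.04  0.36 -0.92  1.78  0.31  1.16 -0.86]
```

View pics/w19.png

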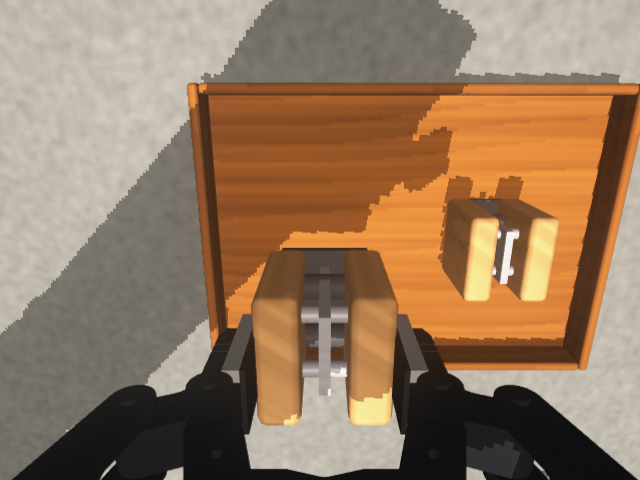

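Block M stands upright in the tray at (500,250), and there is free floor under block L. Lowering it.

>>> arm_command --pt "0 0 15" --pt "0 0 25" --pt "0 0 20" --pt "0 0 15" --pt "0 0 9" --pt "0 0 5" --pt "0 0 2" --pt "0 0 1" --pt "0 0 0" --pt "0 0 0" --turn '[0,0,0,0,0,0,0,0,0,0]' --grip '[0.7,0.7,0.7,0.7,0.7,0.7,0.7,0.7,0.7,0.7]'

```text
clock: 25.43
position: [0.4235, 0.332, 0.0095]
ee_rot: [0.663, 0.748, 0.001, 0.0]
ft_force: [-0.2, 0.2, -1.7]
grip_width: 0.521
```

>>> arm_command --pt "0 0 0.8" --pt "0 0 0.7" --pt "0 0 0.7" --pt "0 0 0" --pt "0 0 0" --turn '[0,0,0,0,0]' --grip '[0.7,0.7,0.7,0.7,0.7]'

```text
clock: 25.85
position: [0.423, 0.3317, 0.0065]
ee_rot: [0.663, 0.748, -0.0, 0.0]
ft_force: [-0.0, 0.9, -1.8]
grip_width: 0.523
```

>>> arm_command --pt "0 0 0.7" --pt "0 0 0.7" --pt "0 0 0" --pt "0 0 0" --turn '[0,0,0,0]' --grip '[0.7,0.7,0.7,0.7]'

```text
clock: 26.18
position: [0.423, 0.3318, 0.005]
ee_rot: [0.663, 0.748, -0.0, 0.0]
ft_force: [0.1, 0.4, -0.8]
grip_width: 0.521
```

>>> arm_command --pt "0 0 0.5" --pt "0 0 0.5" --pt "0 0 0" --turn '[0,0,0]' --grip '[0.7,0.7,0.7]'

```text
clock: 26.43
position: [0.4231, 0.3318, 0.005]
ee_rot: [0.664, 0.748, -0.0, 0.0]
ft_force: [-4.3, -3.9, 11.6]
grip_width: 0.522
```

>>> arm_command --pt "0 0 -0.8" --pt "0 0 0" --pt "0 0 0" --pt "0 0 0" --pt "0 0 0" --pt "0 0 -15" --pt "0 0 -35" --pt "0 0 -35" --pt "0 0 -35" --pt "0 0 -20" --turn '[0,0,0,0,0,0,0,0,0,0]' --grip '[0.5,0.4,0.3,0.25,0.25,0.25,0.25,0.25,0.25,0.25]'

```text
clock: 27.27
position: [0.4236, 0.3329, 0.1485]
ee_rot: [0.663, 0.748, 0.002, 0.0]
ft_force: [1.1, 0.7, -0.2]
grip_width: 0.751
```

>>> arm_command --pt "-20 0 -10" --pt "-35 0 0" --pt "-20 0 0" --pt "0 0 0" --pt "0 0 0" --turn '[0,0,0,0,0]' --grip '[0.25,0.25,0.25,0.25,0.25]'

```text
clock: 27.68
position: [0.4325, 0.256, 0.155]
ee_rot: [0.664, 0.747, -0.0, 0.001]
ft_force: [0.1, -0.1, 0.3]
grip_width: 0.746
```

```bash
python3 -c "
from wire import *
import pickle
go(.4234,.332,.0050,.12)
w=manip.camera('wrist'); cv2.imwrite('pics/w20.png',w)
s=manip.camera('side'); t=manip.camera('top'); cv2.imwrite('pics/s20.png',s); cv2.imwrite('pics/t20.png',t)
I={n:manip.camera_info(n) for n in('top','side')}
# jig block
J=[.4849,-.340,0,.076]
vs=[(I[n],near(beech(im),proj(I[n],[[.4848,-.341,.036]])[0],20)) for n,im in(('top',t),('side',s))]
B2=[box(-19.5,-4.5,-24,24,6,56),box(4.5,19.5,-24,24,6,56)]
p,e=fit(vs,B2,[.4848,-.341,.006,.076]);print(np.round(p,4),e)
d=R.from_euler('z',-.076).as_matrix()@(np.array(p[:3])-J[:3]);print('in jig',d.round(4))
M=pickle.load(open('M.pkl','rb'))
for n,im in(('top',t),('side',s)):
  for nm,q in(('file',[.470,.065,.005]),('offcut',[.552,-.069,.004])):
    u=proj(I[n],[q])[0].astype(int); a=im[u[1]-25:u[1]+25,u[0]-25:u[0]+25].astype(int); b=M[n]['im'][u[1]-25:u[1]+25,u[0]-25:u[0]+25].astype(int); print(n,nm,np.abs(a-b).mean().round(1))
"
```

```text
t 27.68 pos [0.4325 0.256  0.155 ] zax [ 0.001 -0.001 -1.   ] yaw 0.1172 | slide [ 76.6  -0.2 149.9] turn -0.16 | F [ 0.1 -0.1  0.3] w mm 63.43 j [ 0.24  0.2  -0.94  1.8   0.17  1.23 -0.64]
[ 0.4849 -0.3404  0.0058  0.0688] 0.33738731017856455
in jig [-0.     -0.0003  0.0058]
top file 7.9
top offcut 5.7
side file 14.0
side offcut 15.5
```

View pics/t20.png

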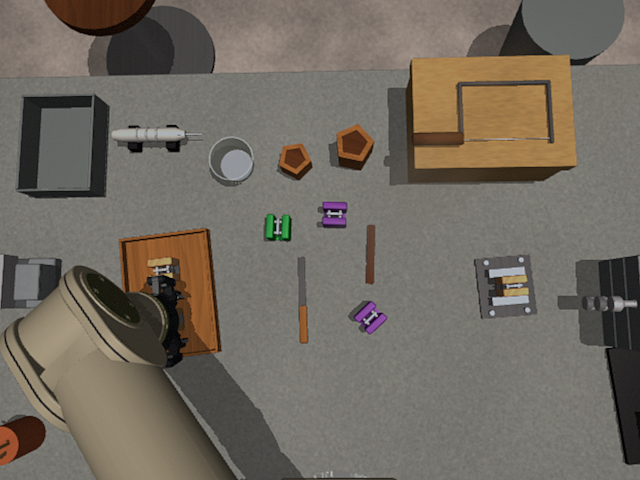

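View pics/s20.png

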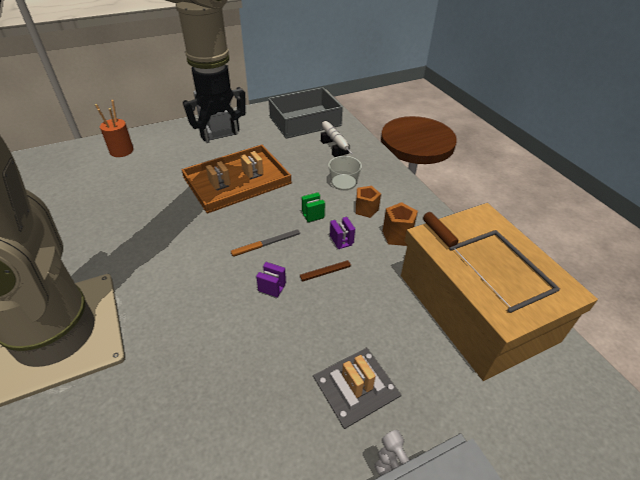

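View pics/w20.png

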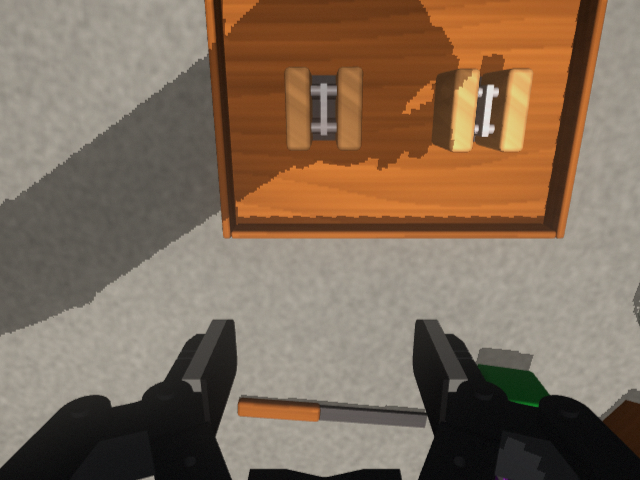

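The top view shows block R between the jig bars at (514,287). The wrist view shows both sound blocks upright on the tray floor at (324,108) and (485,108). The file (302,300) and strip (370,254) are where they were, so I'll hand in.

```bash
python3 -c "
from workcell import manip
print(manip.hand_in())"
```

```text
the job is handed in; nothing more can be done
None
```

The job is done and handed in at about 28 s of the 64 s. No verdict was reported, so the result rests on my own checks.

**Finding the soft block:** I squeezed each block with 20 N. The right-hand one, nearest the jig, closed to about 34.4 mm, so it is the tired one. The middle and left ones held at 44.9 and 44.5 mm, so they are sound.

**Placing:** I lowered the tired block, held squeezed, into the jig slot until it touched the plate with about 13 N, then let it go. The two sound blocks were set upright on the tray floor, with 8 to 12 N at contact.

**Last checks:**
- **Jig block:** the fit from the top and side pictures puts it within 1 mm of the jig's middle. Its foot is at z≈5.8 mm, on the 6 mm plate, and it looks upright. The fit was coarse because the block's colour mask overlapped the model only partly.
- **Tray blocks:** both stand upright inside the walls in the wrist and side pictures. I judged this by eye and did not fit their poses.
- **Bystanders:** the file, the strip and the other bystanders look unmoved in the top picture.

**Disagreements:**
- **Finger length:** the pictures put the finger ends about 25 to 30 mm above the reported TCP. Because of this my first squeeze closed above the block without gripping it or moving it noticeably, and I corrected for it after that.
- **Finger width:** the readings ran about 1 to 1.5 mm below the blocks' stated widths.
- **Jig position:** the wrist camera and the fixed cameras differed by about 2 mm. I used a value in between and checked the centring in the wrist picture before lowering.

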